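# Loosen the absorber beads and put the canister back in circuit

## Robot

A 7-joint arm with a two-finger parallel gripper is mounted at the origin on the work surface. World frame = base frame: x ahead of the robot, y to its left, z up, the work surface at z = 0. Lengths are in m, angles in rad, forces in N, time in s.
With the tool pointing down it reaches from about 0.4 to 0.875 m from the base axis. Payload 19.3 kg.
Tool frame: the origin (TCP) lies midway between the tips of the shut fingers; the grasp point (between the pads) lies 19 mm behind it; x points along the fingers, y is the direction in which the jaws open and shut, and the axes are right-handed (so a half turn about x gives the same grasp; the last joint's range is limited). The gripper opens to 85 mm and grips with 20 to 120 N. Pads are 22 mm wide; open, the fingers measure 114 mm over their backs; the gripper's body (76 mm by 85 mm) begins 54 mm behind the grasp point. The pads swing forward as they close: fully open they stand 13 mm farther back than shut.
Start: joints at [1.114, 0.521, -0.036, 1.599, 0.021, 1.021, -0.113], TCP at [0.236, -0.579, 0.231] pointing down, gripper open.
Joint ranges: [-2.91, 2.91], [-0.3, 2.13], [-1.5, 1.42], [0.17, 2.43], [-1.26, 4.41], [0.16, 1.93], [-2.52, 2.52]. Speed limits (rad/s): [1.89, 1.89, 2.39, 2.39, 3.01, 3.01, 3.01].

## Interface

Orientations are given as [roll, pitch, yaw] about the fixed x, y, z axes, in that order (R = Rz(yaw) Ry(pitch) Rx(roll)).
In Python, from workcell import bot gives the robot as it stands. The module is installed in compiled form; this text tells all that it offers.
- The arm moves only by the tool servo_tool, never from a script. Its argument "targets" is a list of rows, each an object of numbers: "x", "y", "z": the shift along the tool's x, y, z as a fraction of full scale; "wx", "wy", "wz": the turn, a rotation vector about the tool's x, y, z as a fraction of full scale. A call has 1 to 12 rows; each row is the pose to reach, as a shift and turn from the pose measured when the call began, along the tool's axes at that moment, turning the shorter way round; what a row does not reach only later rows make up. Full scale, the value 1, is 40 cm for a shift and 360 degrees for a turn. A row lasts 1/8 s, in which the tool goes at most 62.5 mm and 10.7 degrees, less where a joint would pass 70% of its speed; a pose out of reach is approached as far as the arm can. A call with a number of a shift or a turn outside -1 to 1 is refused whole. A call with a gripper value outside its range is refused whole. "grip" is the gripper command: -1 is shut, 1 is fully open, values between are in proportion, set as the call begins (left out, the last holds). The fingers move at their own pace and stop on an object; "squeeze" is the grip in N (left out, the last holds). Time passes only in rows, so rows that repeat a pose let the fingers close. It gives the time, the measured TCP pose, the force and the opening at its end, in the units of the state.
- bot.observe(): the state, without advancing time (a new reading comes with each control period).
- bot.grab_frame(name): name is "scene" or "top" or "wrist"; returns (picture, depth): 400x640x3 uint8, red, green, blue; 400x640 float32, m along the optical axis (not along the pixel's ray), 0 where there is no reading.
- bot.get_calibration(name): a dict with "intrinsics" (3x3 intrinsics, pixels), "R" (3x3) and "t" (3): a world point X has camera coordinates R X + t. Camera axes: x right, y down, z forward; pixel columns grow to the right and rows downward; lengths in m; the calibration is good to about 2 mm. A picture is of the moment at which its call begins: read the wrist's pose just before it. get_calibration takes no time and is no camera call; for the wrist camera it gives the pose at the moment of the call.
- bot.job_done(): hands the job in, once; it reports no verdict.
Trained networks look in the newest picture that a camera, given by its name, has taken for a name from the list of things; names that differ only in an ending like _2 or _b are one class to them, and where a whole thing is asked for, a point or a joint stands for the part that bears it (a point fixed in the world has none). Each returns a list of dicts, best first, with "confidence" (0 to 1); they miss things now and then, are a little off and sometimes report something else, mostly with a low value. They report only what shows in the picture. A call takes as long as a camera call.
- bot.trace(camera, target): "mask" (400x640 bool, what is visible of it) and "pixel" ([column, row] in pixels, amid what is visible of it).
The state is a dict: "clock": time; "qpos": joint angles; "qd": joint speeds; "joint_efforts": joint torques, N m; "position": TCP position; "tool_rot": TCP orientation; "force": force on the tool from outside, world axes, zero at the start; "moment": the same for the moment, N m; "grip_width": finger opening in m.
Only numpy, scipy, OpenCV 4.12 (cv2) and the standard library are available. Lean on these libraries where they do the work, as an engineer would, in place of code of your own. Each camera call takes 0.05 s, during which the arm holds its last target. There are 200 camera calls.

## Task

Take the stirring rod by its orange handle out of the blue stand and stir the beads in the clear absorber canister with it: at least three full turns anticlockwise (seen from above) in wide circles, nearer the wall than the middle so that the rod sweeps the beads along, its end down close to the floor, until the clump of violet beads has shifted; every bead stays in the canister. Then hang the rod back in its stand, upright with the collar resting on the rim, and let go. Last, push the red selector grip fully home to its end stop at the green dot, and leave the other things on the bench as they are.

Things in the scene. Friction and masses are not known exactly. Their poses are not given: they have to be found in the camera images.
- unit: absorber unit fixed to the bench: aluminium base plate 150 (x) by 270 (y) by 20 mm high; origin at the centre of its underside; its x axis points to the plate edge with the green dot, the end to which the selector must go. The canister axis stands at y = +60 mm, the selector track runs along x at y = -85 mm.
- canister_floor (a point): centre of the canister's inner floor, 25 mm above the bench, axes as the unit's. The canister is an open, clear plastic cup: inner radius 55 mm, wall 4 mm, rim 45 mm above this point. It holds nine loose beads, 24 mm in diameter, in one layer; at the start eight lie round the wall and one in the middle, with a free ring between them, about 21 mm from the axis, wide enough for the rod.
- selector (a joint): position of the red selector grip along its dark steel track, m: 0 at the red-dot end stop, 0.09 at the green-dot end stop. Grows along the unit's +x. Stiff friction of about 1.5 N, stays where it is left.
- selector_top (a point): centre of the top of the red selector grip, 74.5 mm above the bench. The grip is an upright block 20 mm long along its travel (the unit's x), 28 mm across, 40 mm tall, standing on the track (140 mm long, 40 mm across, its top 34 mm above the bench).
- rod: stirring rod, 145 mm long overall, 90 g, hanging upright in the stand by its collar; origin at the lower end of the steel rod, z up to the handle. Steel rod 12 mm in diameter with a round end, from 0 to 75 mm; grey collar 44 mm in diameter from 75 to 83 mm; orange square handle 24 by 24 mm (sides along the rod's x and y) from 83 to 145 mm.
- rod_tip (a point): lowest point of the rod's round end (the rod's origin)
- rod_handle (a point): point on the rod's axis inside the orange handle, 116 mm above the rod's lower end: where to grip it
- stand: blue tubular stand for the rod, fixed to the bench: 85 mm high, foot 76 mm and tube 52 mm in outer diameter; origin at the centre of its underside
- stand_mouth (a point): centre of the stand's mouth, 85 mm above the bench: bore 28 mm in diameter, 79 mm deep. When the rod is home its collar lies flat on the stand's rim and the rod's end is 75 mm below this point.
- violet0_center (a point): centre of violet bead 1, a loose glazed ball 24 mm in diameter, 14 g, lying on the canister floor with the other violet ones, side by side along the wall
- violet1_center (a point): centre of violet bead 2, a loose glazed ball 24 mm in diameter, 14 g, lying on the canister floor with the other violet ones, side by side along the wall
- violet2_center (a point): centre of violet bead 3, a loose glazed ball 24 mm in diameter, 14 g, lying on the canister floor with the other violet ones, side by side along the wall
- violet3_center (a point): centre of violet bead 4, a loose glazed ball 24 mm in diameter, 14 g, lying on the canister floor with the other violet ones, side by side along the wall
- white0_center (a point): centre of white bead 1, a loose glazed ball 24 mm in diameter, 14 g, lying on the canister floor
- white1_center (a point): centre of white bead 2, a loose glazed ball 24 mm in diameter, 14 g, lying on the canister floor
- white2_center (a point): centre of white bead 3, a loose glazed ball 24 mm in diameter, 14 g, lying on the canister floor
- white3_center (a point): centre of white bead 4, a loose glazed ball 24 mm in diameter, 14 g, lying on the canister floor
- white4_center (a point): centre of white bead 5, a loose glazed ball 24 mm in diameter, 14 g, lying on the canister floor
- elbow: bystander: loose pink plastic elbow connector, 60 mm, 32 mm high, origin under it on the bench
- screwdriver: bystander: loose yellow screwdriver, 200 mm long, lying on the bench
- oil_jar: bystander: loose closed jar, 60 mm in diameter, 90 mm high

How it is judged:
By the outcome, as a careful person would: the job done as asked, in the order asked, and still so for the second after the job is handed in, with the robot touching nothing.
It also fails if it takes over 72 s, if anything falls off the work surface, if the arm or the gripper's body presses on something with over 40 N, if the wrist force passes 120 N, or if a joint passes its speed limit or range.

## Working session

There is one attempt and no reset: what is moved stays moved. The work goes in short steps, Python scripts to look and compute and a tool call to move; the robot and the scene stay as the last step left them, time stands still between calls to the robot, and variables do not carry over. Pictures are saved under pics/ and viewed, on a budget of 10 in all, crops included, one or two more only if the job needs it, and the job is handed in when it is done.

Besides the shell and the picture viewer there is one more tool, called after ">>>" as a command line: name --argument value ..., lists and objects as JSON in quotes. servo_tool: Moves the arm, as the interface text tells. Shift numbers are shares of 40 cm and turn numbers shares of 360 degrees, none past 1 either way. Its arguments: {"type":"object","properties":{"targets":{"type":"array"},"grip":{"type":"number"},"squeeze":{"type":"number"}},"required":["targets"]}

```bash
mkdir -p pics; cat > h.py <<'E'
import numpy as np, cv2
from workcell import bot
from scipy.spatial.transform import Rotation as Ro
def cloud(cam, depth):
    c=bot.get_calibration(cam); K=np.array(c["intrinsics"]);R=np.array(c["R"]);t=np.array(c["t"])
    v,u=np.mgrid[:400,:640]
    p=np.stack([(u-K[0,2])/K[0,0]*depth,(v-K[1,2])/K[1,1]*depth,depth],-1)
    return (p-t)@R   # R^T (p-t)
def proj(cam,X):
    c=bot.get_calibration(cam);p=np.array(c["R"])@np.array(X)+np.array(c["t"])
    q=np.array(c["intrinsics"])@p; return q[:2]/q[2]
def delta(goal, Rg=None):
    s=bot.observe();R=Ro.from_euler('xyz',s["tool_rot"])
    d=R.inv().apply(np.array(goal)-s["position"])/0.4
    w=np.zeros(3) if Rg is None else (R.inv()*Rg).as_rotvec()/(2*np.pi)
    return np.round(d,4),np.round(w,4)
E
python3 - <<'E'
from h import *
s=bot.observe();print({k:np.round(v,3) for k,v in s.items()})
ims=[]
for cam in ["scene","top"]:
    im,d=bot.grab_frame(cam); P=cloud(cam,d); np.savez("%s.npz"%cam,im=im,P=P,d=d)
    c=bot.get_calibration(cam);print(cam,np.round(-np.array(c["R"]).T@np.array(c["t"]),3))
    for n in ["unit","canister_floor","selector","selector_top","rod","rod_handle","stand","stand_mouth","violet0_center","white0_center","elbow","screwdriver","oil_jar"]:
        try:
            for r in bot.trace(cam,n)[:5]:
                m=r["mask"]&(d>0);q=P[m]
                print(cam,n,round(r["confidence"],2),np.round(r["pixel"]),m.sum(),np.round(np.median(q,0),3) if m.any() else None, np.round(np.percentile(q,2,axis=0),3) if m.any() else None,np.round(np.percentile(q,98,axis=0),3) if m.any() else None)
        except Exception as e: print(cam,n,e)
    cv2.imwrite("pics/%s0.png"%cam,im[...,::-1])
E
```

```text
{'clock': np.float64(0.0), 'qpos': array([ 1.114,  0.522, -0.036,  1.6  ,  0.021,  1.021, -0.113]), 'qd': array([-0.002,  0.002, -0.   ,  0.   , -0.001,  0.001,  0.   ]), 'joint_efforts': array([-0.0000e+00, -9.2711e+01,  1.9810e+00, -3.6993e+01,  1.8000e-02,
        8.0000e-03,  0.0000e+00]), 'position': array([ 0.236, -0.579,  0.231]), 'tool_rot': array([-1.482,  1.57 ,  2.047]), 'force': array([-1.195, -0.165,  0.135]), 'moment': array([-0.042, -0.003,  0.072]), 'grip_width': np.float64(0.086)}
scene [ 1.172 -0.442  0.654]
scene unit 0.71 [373. 215.] 5601 [0.579 0.156 0.024] [0.49  0.035 0.005] [0.639 0.29  0.072]
scene canister_floor 0.63 [371. 216.] 5557 [0.582 0.153 0.024] [0.49  0.034 0.003] [0.639 0.287 0.072]
scene selector 0.71 [335. 200.] 228 [0.523 0.081 0.064] [0.507 0.072 0.041] [0.527 0.098 0.078]
scene selector 0.37 [372. 216.] 5468 [0.581 0.152 0.024] [0.493 0.034 0.006] [0.639 0.287 0.072]
scene selector_top 0.6 [335. 202.] 219 [0.523 0.081 0.063] [0.509 0.072 0.041] [0.527 0.098 0.078]
scene rod 0.95 [252. 240.] 681 [ 0.599 -0.164  0.12 ] [ 0.578 -0.178  0.09 ] [ 0
[... 1831 characters left out ...]
.616 -0.125  0.085]
top violet0_center 0.64 [222. 203.] 95 [0.597 0.24  0.043] [0.588 0.231 0.026] [0.609 0.251 0.049]
top violet0_center 0.34 [210. 224.] 74 [0.544 0.264 0.044] [0.535 0.256 0.037] [0.553 0.276 0.049]
top white0_center 0.54 [233. 227.] 68 [0.52  0.213 0.045] [0.512 0.203 0.04 ] [0.529 0.223 0.05 ]
top elbow 0.72 [261. 217.] 6837 [0.55  0.153 0.02 ] [0.483 0.038 0.015] [0.629 0.295 0.07 ]
top elbow 0.63 [324. 307.] 558 [0.353 0.017 0.027] [ 0.326 -0.014  0.004] [0.373 0.041 0.033]
top screwdriver 0.68 [365. 108.] 478 [ 0.809 -0.096  0.021] [ 0.704 -0.113  0.008] [ 0.865 -0.084  0.026]
top oil_jar 0.61 [220. 139.] 847 [0.725 0.242 0.086] [0.706 0.22  0.01 ] [0.757 0.273 0.091]
```

```bash
python3 - <<'E'
import cv2
a=cv2.imread("pics/top0.png");cv2.imwrite("pics/t1.png",cv2.resize(a[80:340,160:460],None,fx=2.6,fy=2.3,interpolation=cv2.INTER_CUBIC))
E
python3 - <<'E'
from h import *
z=np.load("top.npz");P=z["P"];im=z["im"].astype(int)
# plate top: z~0.02
m=(abs(P[...,2]-0.02)<0.004)&(P[...,0]>.44)&(P[...,0]<.68)&(P[...,1]>.0)&(P[...,1]<.32)
m=cv2.morphologyEx(m.astype(np.uint8),cv2.MORPH_OPEN,np.ones((3,3)))
r=cv2.minAreaRect(P[m>0][:,:2].astype(np.float32));print("plate",r)
# rim
m=(P[...,2]>0.064)&(P[...,2]<0.076)&(P[...,1]>.13)&(P[...,1]<.3)&(P[...,0]>.46)&(P[...,0]<.66)
q=P[m];print(len(q));
from scipy.optimize import least_squares
f=least_squares(lambda p:np.hypot(q[:,0]-p[0],q[:,1]-p[1])-p[2],[.56,.21,.057],loss="soft_l1",f_scale=.002);print("rim",f.x)
for cam in["top","scene"]:
    z=np.load(cam+".npz");P=z["P"];im=z["im"].astype(int)
    m=(P[...,2]>0.150)&(P[...,2]<.17)&(abs(P[...,0]-.58)<.05)&(abs(P[...,1]+.16)<.05)
    q=P[m];print(cam,"handle top",len(q),q.mean(0),np.median(q,0),cv2.minAreaRect(q[:,:2].astype(np.float32)))
    m=(P[...,2]>0.0705)&(P[...,2]<.08)&(abs(P[...,0]-.51)<.03)&(abs(P[...,1]-.085)<.03)
    q=P[m];print(cam,"sel top",len(q),q.mean(0),cv2.minAreaRect(q[:,:2].astype(np.float32)))
    hsv=cv2.cvtColor(im.astype(np.uint8),cv2.COLOR_RGB2HSV)
    box=(P[...,0]>.46)&(P[...,0]<.66)&(P[...,1]>.0)&(P[...,1]<.31)&(P[...,2]>.012)&(hsv[...,1]>110)
    for nm,lo,hi in[("red",0,8),("green",40,85),("violet",120,165)]:
        k=box&(hsv[...,0]>=lo)&(hsv[...,0]<=hi)
        n,l,st,ce=cv2.connectedComponentsWithStats(k.astype(np.uint8))
        for i in range(1,n):
            if st[i,4]>4: print(cam,nm,ce[i].round(),st[i,4],np.median(P[l==i],0).round(3))
E
```

```text
plate ((0.5565676689147949, 0.1680099070072174), (0.2692869305610657, 0.1487647294998169), 87.32614135742188)
342
rim [0.55947287 0.22731951 0.05656903]
top handle top 143 [ 0.58480646 -0.15963711  0.15363417] [ 0.58501062 -0.1598795   0.15345697] ((0.585360050201416, -0.15967243909835815), (0.023939337581396103, 0.023813486099243164), 80.5136947631836)
top sel top 99 [0.51160143 0.08489159 0.07293629] ((0.5117061734199524, 0.08520455658435822), (0.025905301794409752, 0.017284508794546127), 88.50523376464844)
top red [290. 232.] 122 [0.511 0.083 0.073]
top red [306. 246.] 18 [0.486 0.052 0.02 ]
top green [308. 188.] 15 [0.619 0.045 0.019]
top violet [221. 197.] 75 [0.598 0.239 0.044]
top violet [210. 206.] 77 [0.577 0.263 0.044]
top violet [209. 220.] 78 [0.545 0.264 0.044]
top violet [219. 231.] 76 [0.521 0.243 0.045]
scene handle top 140 [ 0.59154811 -0.16046388  0.15571304] [ 0.59221806 -0.16046713  0.15620146] ((0.5891767144203186, -0.15950457751750946), (0.02363606169819832, 0.025732384994626045), 83.0206069946289)
scene sel top 79 [0.51822022 0.08441763 0.07514523] ((0.5161082148551941, 0.08593057096004486), (0.027638865634799004, 0.02003951370716095), 85.9349365234375)
scene red [334. 201.] 217 [0.523 0.081 0.064]
scene red [316. 212.] 9 [0.491 0.055 0.022]
scene green [350. 244.] 12 [0.623 0.048 0.023]
scene violet [389. 187.] 63 [0.531 0.242 0.044]
scene violet [402. 189.] 64 [0.554 0.264 0.044]
scene violet [411. 194.] 48 [0.585 0.262 0.046]
```

View pics/t1.png

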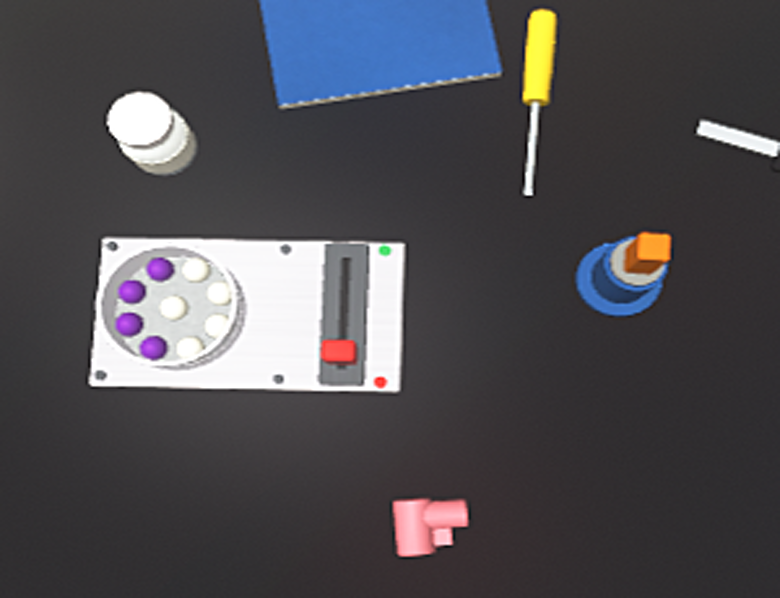

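View pics/scene0.png

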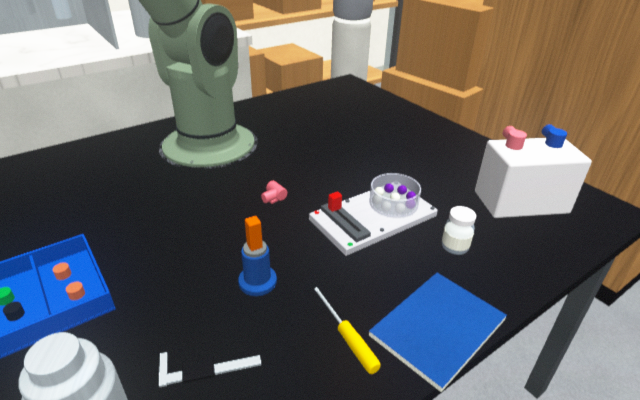

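The top view shows four violet beads on the left of the canister, white beads on the right and one in the middle. The selector is at the red (near) end, around (338,350) in the crop. The rod is in its stand at (650,245). The scene view agrees, with the bystanders well clear.

```bash
python3 - <<'E'
from h import *
s=bot.observe();R=Ro.from_euler('xyz',s["tool_rot"]);print(R.as_matrix().round(3))
def down(psi): # jaw dir at angle psi
    x=np.array([0,0,-1.]);y=np.array([np.cos(psi),np.sin(psi),0]);return Ro.from_matrix(np.array([x,y,np.cross(x,y)]).T)
for a in [80.5,-99.5,-9.5,170.5]:
    print(a,delta([.586,-.160,.26],down(np.radians(a))))
E
```

```text
[[-0.     0.377 -0.926]
 [ 0.    -0.926 -0.377]
 [-1.    -0.     0.   ]]
80.5 (array([-0.0718, -0.6394, -1.206 ]), array([-0.4121, -0.    ,  0.    ]))
-99.5 (array([-0.0718, -0.6394, -1.206 ]), array([0.0879, 0.    , 0.    ]))
-9.5 (array([-0.0718, -0.6394, -1.206 ]), array([-0.1621,  0.    ,  0.    ]))
170.5 (array([-0.0718, -0.6394, -1.206 ]), array([ 0.3379,  0.    , -0.    ]))
```

>>> servo_tool --targets '[{"x":-0.02,"y":-0.08,"z":-0.15,"wx":-0.025},{"x":-0.05,"y":-0.16,"z":-0.3,"wx":-0.05},{"x":-0.07,"y":-0.24,"z":-0.45,"wx":-0.075},{"x":-0.07,"y":-0.32,"z":-0.6,"wx":-0.1},{"x":-0.07,"y":-0.4,"z":-0.75,"wx":-0.125},{"x":-0.07,"y":-0.48,"z":-0.9,"wx":-0.15},{"x":-0.07,"y":-0.53,"z":-1.0,"wx":-0.162},{"x":-0.07,"y":-0.53,"z":-1.0,"wx":-0.162},{"x":-0.07,"y":-0.53,"z":-1.0,"wx":-0.162}]' --grip 1 --squeeze 80

```text
$.targets[0]: bad value
```

```bash
cat >> h.py <<'E'
def down(deg):
    psi=np.radians(deg);x=np.array([0,0,-1.]);y=np.array([np.cos(psi),np.sin(psi),0]);return Ro.from_matrix(np.array([x,y,np.cross(x,y)]).T)
E
python3 - <<'E'
from h import *
s=bot.observe();print(s["clock"],s["position"],s["qpos"].round(2) if hasattr(s["qpos"],"round") else s["qpos"])
print(delta([.586,-.160,.27],down(-9.5)))
im,d=bot.grab_frame("wrist");P=cloud("wrist",d);cv2.imwrite("pics/w1.png",im[...,::-1])
for n in["rod_handle","rod","stand"]:
  for r in bot.trace("wrist",n)[:2]:
    m=r["mask"]&(d>0);q=P[m];print(n,r["confidence"],r["pixel"],m.sum(),np.median(q,0).round(4))
m=(P[...,2]>0.148)&(P[...,2]<.165)&(abs(P[...,0]-.58)<.05)&(abs(P[...,1]+.16)<.05)
q=P[m];print(len(q));
if len(q)>20:print(np.median(q,0),cv2.minAreaRect(q[:,:2].astype(np.float32)))
E
```

```text
1.4 [ 0.23572069 -0.5788437   0.23129384] [ 1.11  0.52 -0.04  1.6   0.02  1.02 -0.11]
(array([-0.0968, -0.6394, -1.206 ]), array([-0.1621,  0.    ,  0.    ]))
0
```

>>> servo_tool --targets '[{"x":-0.02,"y":-0.08,"z":-0.15,"wx":-0.025,"wy":0,"wz":0},{"x":-0.05,"y":-0.16,"z":-0.3,"wx":-0.05,"wy":0,"wz":0},{"x":-0.08,"y":-0.24,"z":-0.45,"wx":-0.075,"wy":0,"wz":0},{"x":-0.09,"y":-0.32,"z":-0.6,"wx":-0.1,"wy":0,"wz":0},{"x":-0.09,"y":-0.4,"z":-0.75,"wx":-0.125,"wy":0,"wz":0},{"x":-0.09,"y":-0.48,"z":-0.9,"wx":-0.15,"wy":0,"wz":0},{"x":-0.09,"y":-0.53,"z":-1.0,"wx":-0.162,"wy":0,"wz":0},{"x":-0.09,"y":-0.53,"z":-1.0,"wx":-0.162,"wy":0,"wz":0},{"x":-0.09,"y":-0.53,"z":-1.0,"wx":-0.162,"wy":0,"wz":0}]' --grip 1 --squeeze 80

```text
clock: 2.72
position: [0.5267, -0.2308, 0.2672]
tool_rot: [-2.549, 1.571, 1.998]
force: [-0.7, -1.5, -0.8]
grip_width: 0.0854
```

```bash
cat > look.py <<'E'
from h import *
s=bot.observe();print(s["clock"],s["position"],np.round(s["qpos"],2))
print(delta([.586,-.160,.27],down(-9.5)))
im,d=bot.grab_frame("wrist");P=cloud("wrist",d);cv2.imwrite("pics/w1.png",im[...,::-1])
for n in["rod_handle","rod","stand"]:
  for r in bot.trace("wrist",n)[:2]:
    m=r["mask"]&(d>0);q=P[m];print(n,r["confidence"],r["pixel"],m.sum(),np.median(q,0).round(4))
m=(P[...,2]>0.148)&(P[...,2]<.165)&(abs(P[...,0]-.58)<.05)&(abs(P[...,1]+.16)<.05)
q=P[m];print(len(q));
if len(q)>20:print(np.median(q,0),cv2.minAreaRect(q[:,:2].astype(np.float32)))
E
python3 look.py
```

```text
2.725 [ 0.52667718 -0.23084745  0.26715077] [ 0.59  0.43 -0.38  1.68  0.18  1.07 -0.01]
(array([-0.0071,  0.1172, -0.1991]), array([ 0.0001, -0.    ,  0.    ]))
rod_handle 0.61 [373.7, 98.6] 1971 [ 0.5821 -0.1627  0.1513]
rod 0.88 [374.0, 102.4] 1952 [ 0.5823 -0.1628  0.1515]
stand 0.8 [348.7, 110.0] 1523 [ 0.569  -0.1615  0.0147]
1015
[ 0.58641475 -0.16218799  0.15439054] ((0.5870012044906616, -0.16233424842357635), (0.024059530347585678, 0.023559104651212692), 83.78955841064453)
```

>>> servo_tool --targets '[{"x":0,"y":0.06,"z":-0.1,"wx":0,"wy":0,"wz":0},{"x":0,"y":0.119,"z":-0.197,"wx":-0.006,"wy":0,"wz":0},{"x":0,"y":0.119,"z":-0.197,"wx":-0.006,"wy":0,"wz":0},{"x":0,"y":0.119,"z":-0.197,"wx":-0.006,"wy":0,"wz":0}]'

```text
clock: 3.42
position: [0.5849, -0.1647, 0.2671]
tool_rot: [-0.536, 1.569, -2.239]
force: [-0.2, -0.8, -0.4]
grip_width: 0.0853
```

```bash
python3 look.py; python3 -c "
from h import *
print(delta([.587,-.161,.107],down(-7)))"
```

```text
3.425 [ 0.58491014 -0.16468078  0.26714403] [ 0.45  0.48 -0.4   1.59  0.21  1.11 -0.13]
(array([-0.0072,  0.0011, -0.012 ]), array([0.0053, 0.0002, 0.0001]))
rod_handle 0.86 [323.2, 179.4] 1680 [ 0.5884 -0.1545  0.1456]
rod_handle 0.6 [227.5, 1.4] 420 [0.509  0.0347 0.0117]
rod 0.93 [323.9, 181.9] 1755 [ 0.5886 -0.1549  0.1386]
rod 0.25 [324.4, 155.9] 1518 [ 0.5913 -0.1412  0.015 ]
stand 0.82 [322.5, 156.9] 1521 [ 0.5906 -0.1412  0.015 ]
822
[ 0.58827787 -0.16009499  0.15453224] ((0.5879891514778137, -0.16097374260425568), (0.024418944492936134, 0.02392844669520855), 83.38548278808594)
(array([ 0.401 ,  0.0039, -0.0099]), array([-0.0017,  0.0002,  0.    ]))
```

View pics/w1.png

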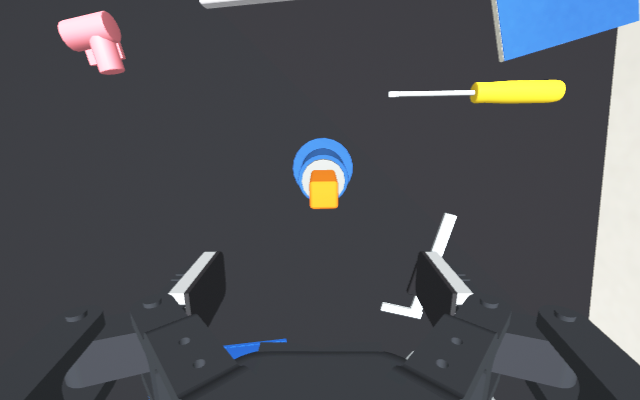

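The wrist view shows the handle between the open fingers at (324,190), with nothing in the way of a straight descent.

>>> servo_tool --targets '[{"x":0,"y":0.006,"z":-0.01,"wx":-0.002,"wy":0,"wz":0},{"x":0.1,"y":0.006,"z":-0.01,"wx":-0.002,"wy":0,"wz":0},{"x":0.2,"y":0.006,"z":-0.01,"wx":-0.002,"wy":0,"wz":0},{"x":0.3,"y":0.006,"z":-0.01,"wx":-0.002,"wy":0,"wz":0},{"x":0.36,"y":0.006,"z":-0.01,"wx":-0.002,"wy":0,"wz":0},{"x":0.402,"y":0.006,"z":-0.01,"wx":-0.002,"wy":0,"wz":0},{"x":0.402,"y":0.006,"z":-0.01,"wx":-0.002,"wy":0,"wz":0},{"x":0.402,"y":0.006,"z":-0.01,"wx":-0.002,"wy":0,"wz":0}]'

```text
clock: 4.62
position: [0.5884, -0.1612, 0.1076]
tool_rot: [0.723, 1.569, -0.968]
force: [-1.0, 0.7, 0.7]
grip_width: 0.0853
```

>>> servo_tool --targets '[{"x":0,"y":0,"z":0,"wx":0,"wy":0,"wz":0},{"x":0,"y":0,"z":0,"wx":0,"wy":0,"wz":0},{"x":0,"y":0,"z":0,"wx":0,"wy":0,"wz":0},{"x":0,"y":0,"z":0,"wx":0,"wy":0,"wz":0},{"x":0,"y":0,"z":0,"wx":0,"wy":0,"wz":0},{"x":0,"y":0,"z":0,"wx":0,"wy":0,"wz":0},{"x":0,"y":0,"z":0,"wx":0,"wy":0,"wz":0},{"x":0,"y":0,"z":0,"wx":0,"wy":0,"wz":0}]' --grip -1 --squeeze 80

```text
clock: 5.62
position: [0.5886, -0.1612, 0.1079]
tool_rot: [0.879, 1.569, -0.812]
force: [-1.2, 0.3, 5.6]
grip_width: 0.0226
```

>>> servo_tool --targets '[{"x":-0.08,"y":0,"z":0,"wx":0,"wy":0,"wz":0},{"x":-0.2,"y":0,"z":0,"wx":0,"wy":0,"wz":0},{"x":-0.32,"y":0,"z":0,"wx":0,"wy":0,"wz":0},{"x":-0.34,"y":-0.01,"z":-0.08,"wx":0,"wy":0,"wz":0},{"x":-0.34,"y":-0.03,"z":-0.18,"wx":0,"wy":0,"wz":0},{"x":-0.34,"y":-0.06,"z":-0.3,"wx":0,"wy":0,"wz":0},{"x":-0.34,"y":-0.09,"z":-0.42,"wx":0,"wy":0,"wz":0},{"x":-0.34,"y":-0.11,"z":-0.54,"wx":0,"wy":0,"wz":0},{"x":-0.34,"y":-0.14,"z":-0.66,"wx":0,"wy":0,"wz":0},{"x":-0.34,"y":-0.16,"z":-0.76,"wx":0,"wy":0,"wz":0},{"x":-0.34,"y":-0.17,"z":-0.82,"wx":0,"wy":0,"wz":0},{"x":-0.34,"y":-0.17,"z":-0.82,"wx":0,"wy":0,"wz":0}]'

```text
clock: 7.12
position: [0.5596, 0.1749, 0.2433]
tool_rot: [1.064, 1.57, -0.624]
force: [0.1, 0.0, -1.0]
grip_width: 0.023
```

```bash
python3 - <<'E'
from h import *
from scipy.optimize import least_squares
s=bot.observe();print(s["clock"],s["position"],np.round(s["qpos"],2),s["grip_width"])
im,d=bot.grab_frame("wrist");P=cloud("wrist",d);cv2.imwrite("pics/w2.png",im[...,::-1])
m=(P[...,2]>0.065)&(P[...,2]<.074)&(np.hypot(P[...,0]-.56,P[...,1]-.227)<.068)&(np.hypot(P[...,0]-.56,P[...,1]-.227)>.048)
q=P[m];f=least_squares(lambda p:np.hypot(q[:,0]-p[0],q[:,1]-p[1])-.057,[.56,.22],loss="soft_l1",f_scale=.002);print("rim",len(q),f.x,q.min(0),q.max(0))
hsv=cv2.cvtColor(im,cv2.COLOR_RGB2HSV)
# beads: fit sphere centres from depth
m=(P[...,2]>.040)&(P[...,2]<.052)&(np.hypot(P[...,0]-f.x[0],P[...,1]-f.x[1])<.052)
n,l,st,ce=cv2.connectedComponentsWithStats(m.astype(np.uint8),connectivity=4)
for i in range(1,n):
    if st[i,4]<40: continue
    q=P[l==i]; g=least_squares(lambda c:np.linalg.norm(q-[c[0],c[1],.037],axis=1)-.012,q.mean(0)[:2],loss="soft_l1",f_scale=.001).x
    v=g-f.x;print(st[i,4],np.median(hsv[l==i],0),g.round(4),"r",np.hypot(*v).round(4),"ang",np.degrees(np.arctan2(v[1],v[0])).round(0))
# rod
for n_ in["rod","rod_handle"]:
  for r in bot.trace("wrist",n_)[:1]:
    k=r["mask"]&(d>0);print(n_,r["confidence"],np.median(P[k],0),P[k][:,2].min())
E
```

```text
7.125 [0.55962015 0.17488876 0.24326119] [-0.07  0.48 -0.48  1.68  0.25  1.05 -0.74] 0.023008648546916918
rim 1754 [0.56320884 0.22587223] [0.50458996 0.16742463 0.06503064] [0.62150624 0.28444963 0.07165513]
403 [138. 199. 181.] [0.5811 0.2638] r 0.0419 ang 65.0
393 [138. 199. 181.] [0.5489 0.2654] r 0.042 ang 110.0
380 [138. 199. 182.] [0.6028 0.24  ] r 0.0421 ang 20.0
377 [138. 199. 182.] [0.5252 0.2437] r 0.042 ang 155.0
372 [ 34.   6. 250.] [0.5643 0.2266] r 0.0013 ang 33.0
350 [ 34.    5.  250.5] [0.6013 0.2079] r 0.0421 ang -25.0
347 [ 34.   5. 251.] [0.5236 0.2114] r 0.0422 ang -160.0
332 [ 34.   5. 251.] [0.5774 0.1863] r 0.0421 ang -70.0
336 [ 34.    5.5 251. ] [0.5454 0.1878] r 0.0421 ang -115.0
rod 0.97 [0.56064386 0.18405148 0.28300562] -0.002174411414005302
rod_handle 0.79 [0.56064951 0.18419845 0.28401274] -0.0001304501070583577
```

View pics/w2.png

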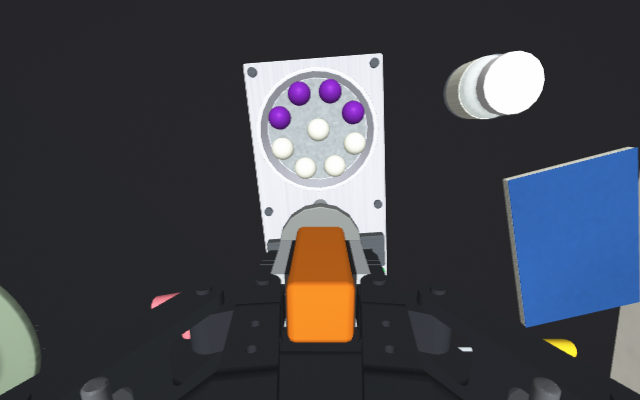

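The wrist view shows the canister at (318,130) with the nine beads in even spacing and a free ring, and the rod held straight by its handle. Next I lower it into the ring at about −92°.

```bash
cat >> h.py <<'E'
C=np.array([.563,.226])
def rows(G,wx=0,R0=None,p0=None):
    s=bot.observe();R=Ro.from_euler('xyz',s["tool_rot"])
    import json
    D=R.inv().apply(np.array(G)-s["position"])/0.4
    w=(R.inv()*down(-7)).as_rotvec()/(2*np.pi)
    print(s["clock"],np.round(s["position"],4),"rot err",w.round(4),"F",np.round(s["force"],1),s["grip_width"])
    w=np.where(abs(w)<.0004,0,w).round(3)+0.
    print(json.dumps([dict(x=round(a,4)+0.,y=round(b,4)+0.,z=round(c,4)+0.,wx=w[0],wy=w[1],wz=w[2]) for a,b,c in D]))
def circ(a,r,z=.127): a=np.radians(a);return [C[0]+r*np.cos(a),C[1]+r*np.sin(a),z]
E
python3 -c "
from h import *
rows([circ(-92.5,.021,.235),circ(-92.5,.021,.235),circ(-92.5,.021,.235),circ(-92.5,.021,.2),circ(-92.5,.021,.17),circ(-92.5,.021,.15),circ(-92.5,.021,.135)]+[circ(-92.5,.021,.127)]*3)"
```

```text
7.275 [0.5603 0.1718 0.2432] rot err [ 0.0002  0.0003 -0.0002] F [-0.3 -0.2 -1.4] 0.02299361613715686
[{"x": 0.0204, "y": -0.0055, "z": -0.0829, "wx": 0.0, "wy": 0.0, "wz": 0.0}, {"x": 0.0204, "y": -0.0055, "z": -0.0829, "wx": 0.0, "wy": 0.0, "wz": 0.0}, {"x": 0.0204, "y": -0.0055, "z": -0.0829, "wx": 0.0, "wy": 0.0, "wz": 0.0}, {"x": 0.1079, "y": -0.0056, "z": -0.0831, "wx": 0.0, "wy": 0.0, "wz": 0.0}, {"x": 0.1829, "y": -0.0057, "z": -0.0832, "wx": 0.0, "wy": 0.0, "wz": 0.0}, {"x": 0.2329, "y": -0.0058, "z": -0.0833, "wx": 0.0, "wy": 0.0, "wz": 0.0}, {"x": 0.2704, "y": -0.0058, "z": -0.0834, "wx": 0.0, "wy": 0.0, "wz": 0.0}, {"x": 0.2904, "y": -0.0058, "z": -0.0834, "wx": 0.0, "wy": 0.0, "wz": 0.0}, {"x": 0.2904, "y": -0.0058, "z": -0.0834, "wx": 0.0, "wy": 0.0, "wz": 0.0}, {"x": 0.2904, "y": -0.0058, "z": -0.0834, "wx": 0.0, "wy": 0.0, "wz": 0.0}]
```

>>> servo_tool --targets '[{"x":0.02,"y":-0.0055,"z":-0.083,"wx":0,"wy":0,"wz":0},{"x":0.02,"y":-0.0055,"z":-0.083,"wx":0,"wy":0,"wz":0},{"x":0.02,"y":-0.0055,"z":-0.083,"wx":0,"wy":0,"wz":0},{"x":0.02,"y":-0.0055,"z":-0.083,"wx":0,"wy":0,"wz":0},{"x":0.09,"y":-0.0055,"z":-0.083,"wx":0,"wy":0,"wz":0},{"x":0.16,"y":-0.0055,"z":-0.083,"wx":0,"wy":0,"wz":0},{"x":0.21,"y":-0.0055,"z":-0.083,"wx":0,"wy":0,"wz":0},{"x":0.25,"y":-0.0055,"z":-0.083,"wx":0,"wy":0,"wz":0},{"x":0.28,"y":-0.0055,"z":-0.083,"wx":0,"wy":0,"wz":0},{"x":0.29,"y":-0.0055,"z":-0.083,"wx":0,"wy":0,"wz":0},{"x":0.29,"y":-0.0055,"z":-0.083,"wx":0,"wy":0,"wz":0},{"x":0.29,"y":-0.0055,"z":-0.083,"wx":0,"wy":0,"wz":0}]'

```text
clock: 8.78
position: [0.5625, 0.205, 0.1277]
tool_rot: [0.963, 1.568, -0.729]
force: [-0.6, -0.1, -1.6]
grip_width: 0.0233
```

```bash
python3 -c "
from h import *
rows([circ(-92.5+20*(k+1),.021+.0013*max(0,k-0)) for k in range(12)])"
```

```text
8.775 [0.5625 0.205  0.1277] rot err [ 0.0002  0.0002 -0.0003] F [-0.6 -0.1 -1.6] 0.023253476265568777
[{"x": 0.0019, "y": 0.0166, "z": -0.0044, "wx": 0.0, "wy": 0.0, "wz": 0.0}, {"x": 0.0019, "y": 0.0339, "z": -0.0124, "wx": 0.0, "wy": 0.0, "wz": 0.0}, {"x": 0.0019, "y": 0.0481, "z": -0.0267, "wx": 0.0, "wy": 0.0, "wz": 0.0}, {"x": 0.0019, "y": 0.0569, "z": -0.0461, "wx": 0.0, "wy": 0.0, "wz": 0.0}, {"x": 0.0019, "y": 0.0584, "z": -0.0685, "wx": 0.0, "wy": 0.0, "wz": 0.0}, {"x": 0.0018, "y": 0.0516, "z": -0.0911, "wx": 0.0, "wy": 0.0, "wz": 0.0}, {"x": 0.0018, "y": 0.0368, "z": -0.1108, "wx": 0.0, "wy": 0.0, "wz": 0.0}, {"x": 0.0017, "y": 0.0151, "z": -0.1247, "wx": 0.0, "wy": 0.0, "wz": 0.0}, {"x": 0.0016, "y": -0.0111, "z": -0.1305, "wx": 0.0, "wy": 0.0, "wz": 0.0}, {"x": 0.0016, "y": -0.0389, "z": -0.1266, "wx": 0.0, "wy": 0.0, "wz": 0.0}, {"x": 0.0015, "y": -0.0646, "z": -0.1129, "wx": 0.0, "wy": 0.0, "wz": 0.0}, {"x": 0.0015, "y": -0.0847, "z": -0.0903, "wx": 0.0, "wy": 0.0, "wz": 0.0}]
```

>>> servo_tool --targets '[{"x":0.002,"y":0.0166,"z":-0.0044,"wx":0,"wy":0,"wz":0},{"x":0.002,"y":0.034,"z":-0.0124,"wx":0,"wy":0,"wz":0},{"x":0.002,"y":0.048,"z":-0.0267,"wx":0,"wy":0,"wz":0},{"x":0.002,"y":0.057,"z":-0.046,"wx":0,"wy":0,"wz":0},{"x":0.002,"y":0.0584,"z":-0.0685,"wx":0,"wy":0,"wz":0},{"x":0.002,"y":0.0516,"z":-0.091,"wx":0,"wy":0,"wz":0},{"x":0.002,"y":0.0368,"z":-0.111,"wx":0,"wy":0,"wz":0},{"x":0.002,"y":0.015,"z":-0.125,"wx":0,"wy":0,"wz":0},{"x":0.002,"y":-0.011,"z":-0.1305,"wx":0,"wy":0,"wz":0},{"x":0.002,"y":-0.039,"z":-0.1266,"wx":0,"wy":0,"wz":0},{"x":0.002,"y":-0.0646,"z":-0.113,"wx":0,"wy":0,"wz":0},{"x":0.002,"y":-0.085,"z":-0.09,"wx":0,"wy":0,"wz":0}]'

```text
clock: 10.28
position: [0.5349, 0.2452, 0.1277]
tool_rot: [1.697, 1.564, 0.006]
force: [26.0, 2.5, -1.3]
grip_width: 0.023
```

```bash
cat > st.py <<'E'
from h import *
import sys
v=bot.observe()["position"][:2]-C;a=np.degrees(np.arctan2(v[1],v[0]));print("now ang",a.round(1),"r",np.hypot(*v).round(4))
r=float(sys.argv[1]);st=float(sys.argv[2]);rows([circ(a+st*(k+1),r,.1265) for k in range(12)])
E
python3 st.py .036 20; python3 - <<'E'
from h import *
im,d=bot.grab_frame("scene");cv2.imwrite("pics/s2.png",cv2.resize(im[120:300,260:500,::-1],None,fx=3,fy=3))
E
```

```text
now ang 145.6 r 0.034
10.275 [0.5349 0.2452 0.1277] rot err [ 0.0002 -0.0001 -0.0011] F [26.   2.5 -1.3] 0.023034742341625832
[{"x": 0.0029, "y": -0.0137, "z": 0.0276, "wx": 0.0, "wy": 0.0, "wz": -0.001}, {"x": 0.0029, "y": -0.0123, "z": 0.0588, "wx": 0.0, "wy": 0.0, "wz": -0.001}, {"x": 0.0029, "y": -0.0003, "z": 0.0877, "wx": 0.0, "wy": 0.0, "wz": -0.001}, {"x": 0.0031, "y": 0.0208, "z": 0.1107, "wx": 0.0, "wy": 0.0, "wz": -0.001}, {"x": 0.0033, "y": 0.0486, "z": 0.1251, "wx": 0.0, "wy": 0.0, "wz": -0.001}, {"x": 0.0035, "y": 0.0796, "z": 0.1291, "wx": 0.0, "wy": 0.0, "wz": -0.001}, {"x": 0.0037, "y": 0.1101, "z": 0.1223, "wx": 0.0, "wy": 0.0, "wz": -0.001}, {"x": 0.0039, "y": 0.1364, "z": 0.1055, "wx": 0.0, "wy": 0.0, "wz": -0.001}, {"x": 0.0041, "y": 0.1554, "z": 0.0807, "wx": 0.0, "wy": 0.0, "wz": -0.001}, {"x": 0.0042, "y": 0.1648, "z": 0.0509, "wx": 0.0, "wy": 0.0, "wz": -0.001}, {"x": 0.0042, "y": 0.1634, "z": 0.0196, "wx": 0.0, "wy": 0.0, "wz": -0.001}, {"x": 0.0041, "y": 0.1514, "z": -0.0092, "wx": 0.0, "wy": 0.0, "wz": -0.001}]
```

View pics/s2.png

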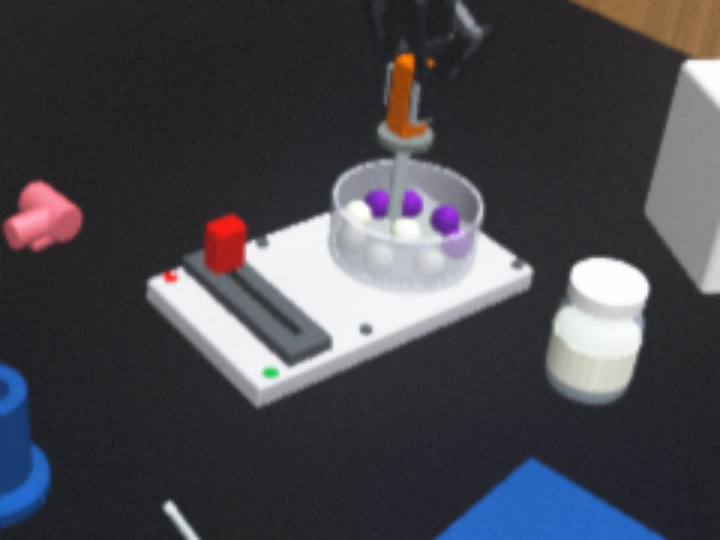

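The rod is wedged beside a violet bead: it is tilted and reads 26 N, and the beads have barely moved. I'll back off inward, find the beads, then push outward into a gap so it drives them tangentially.

```bash
python3 -c "
from h import *
rows([circ(143,.028),circ(140,.023)]+[circ(138,.021)]*2)"
```

```text
10.325 [0.5355 0.2446 0.1283] rot err [ 0.0001 -0.0003 -0.0015] F [18.7  0.1 -0.2] 0.023409159475300246
[{"x": 0.0034, "y": 0.0131, "z": 0.0028, "wx": 0.0, "wy": 0.0, "wz": -0.002}, {"x": 0.0035, "y": 0.0255, "z": 0.0065, "wx": 0.0, "wy": 0.0, "wz": -0.002}, {"x": 0.0035, "y": 0.0308, "z": 0.0077, "wx": 0.0, "wy": 0.0, "wz": -0.002}, {"x": 0.0035, "y": 0.0308, "z": 0.0077, "wx": 0.0, "wy": 0.0, "wz": -0.002}]
```

>>> servo_tool --targets '[{"x":0.003,"y":0.013,"z":0.003,"wx":0,"wy":0,"wz":-0.001},{"x":0.003,"y":0.0255,"z":0.0065,"wx":0,"wy":0,"wz":-0.001},{"x":0.003,"y":0.031,"z":0.008,"wx":0,"wy":0,"wz":-0.001},{"x":0.003,"y":0.031,"z":0.008,"wx":0,"wy":0,"wz":-0.001}]' --squeeze 120

```text
clock: 10.82
position: [0.5473, 0.24, 0.127]
tool_rot: [2.179, 1.567, 0.487]
force: [-0.0, 1.2, -0.8]
grip_width: 0.0227
```

```bash
cat > beads.py <<'E'
from h import *
from scipy.optimize import least_squares
s=bot.observe();v=s["position"][:2]-C;print(s["clock"],"TCP",np.round(s["position"],4),"ang",np.degrees(np.arctan2(v[1],v[0])).round(1),"r",np.hypot(*v).round(4),"F",np.round(s["force"],1))
ims=[]
for cam,off in[("wrist",[0,0]),("top",[.0025,-.0012]),("scene",[-.002,-.001])]:
    im,d=bot.grab_frame(cam);P=cloud(cam,d);P[...,:2]+=off
    k=proj(cam,[*C,.04]).astype(int);h=55 if cam!="wrist" else 90
    y0=max(0,k[1]-h);x0=max(0,k[0]-h);cr=im[y0:y0+2*h,x0:x0+2*h,::-1]
    cr=cv2.copyMakeBorder(cr,0,2*h-cr.shape[0],0,2*h-cr.shape[1],cv2.BORDER_CONSTANT);ims.append(cv2.resize(cr,(266,266)))
    hsv=cv2.cvtColor(im,cv2.COLOR_RGB2HSV)
    m=(P[...,2]>.038)&(P[...,2]<.053)&(np.hypot(P[...,0]-C[0],P[...,1]-C[1])<.053)
    n,l,st,ce=cv2.connectedComponentsWithStats(m.astype(np.uint8),connectivity=4)
    for i in range(1,n):
        if st[i,4]<25: continue
        q=P[l==i];g=least_squares(lambda c:np.linalg.norm(q-[c[0],c[1],.037],axis=1)-.012,q.mean(0)[:2],loss="soft_l1",f_scale=.001);v=g.x-C
        print(cam,st[i,4],"violet" if np.median(hsv[l==i][:,1])>100 else "white","r",(1e3*np.hypot(*v)).round(1),"ang",np.degrees(np.arctan2(v[1],v[0])).round(0),"res",(1e3*np.sqrt(2*g.cost/len(q))).round(2))
import sys
cv2.imwrite("pics/%s.png"%sys.argv[1],np.hstack(ims))
E
python3 beads.py b1
```

```text
10.825 TCP [0.5473 0.24   0.127 ] ang 138.2 r 0.0211 F [-0.   1.2 -0.8]
wrist 761 violet r 43.4 ang 84.0 res 0.51
wrist 704 violet r 44.7 ang 130.0 res 0.5
wrist 768 violet r 42.8 ang 38.0 res 0.51
wrist 570 violet r 43.6 ang 163.0 res 0.5
wrist 225 white r 2.4 ang 50.0 res 0.36
wrist 722 white r 42.2 ang -14.0 res 0.5
top 81 white r 42.1 ang -15.0 res 1.12
top 29 violet r 42.1 ang 39.0 res 0.77
top 74 white r 40.8 ang -70.0 res 1.13
top 39 white r 41.7 ang -119.0 res 0.94
scene 211 white r 25.2 ang 171.0 res 4.83
scene 73 violet r 43.1 ang 83.0 res 2.67
```

View pics/b1.png

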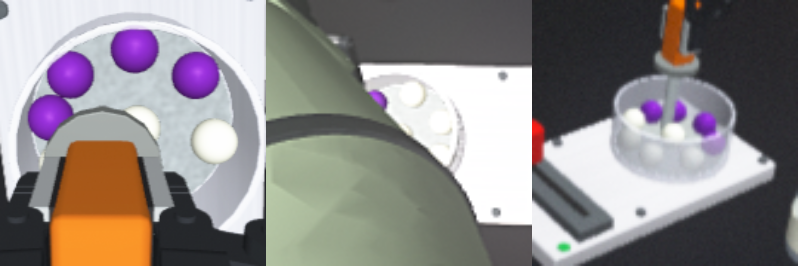

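The beads did shift a bit: violets are now at 38°, 84°, 130° and 163°, and the middle bead is still central. I'll nest the rod in the 107° gap at r = 38 mm and sweep.

```bash
python3 -c "
from h import *
rows([circ(122,.021),circ(108,.022),circ(107,.027),circ(107,.032),circ(107,.036),circ(107,.038)]+[circ(107+12*k,.038) for k in range(1,7)])"
```

```text
10.975 [0.5472 0.2401 0.1271] rot err [ 0.0002 -0.0003 -0.0005] F [-0.2  1.7 -1.4] 0.022749420658216005
[{"x": 0.0003, "y": 0.0105, "z": -0.0106, "wx": 0.0, "wy": 0.0, "wz": 0.0}, {"x": 0.0003, "y": 0.0203, "z": -0.0196, "wx": 0.0, "wy": 0.0, "wz": 0.0}, {"x": 0.0004, "y": 0.0161, "z": -0.0315, "wx": 0.0, "wy": 0.0, "wz": 0.0}, {"x": 0.0004, "y": 0.011, "z": -0.0429, "wx": 0.0, "wy": 0.0, "wz": 0.0}, {"x": 0.0004, "y": 0.007, "z": -0.052, "wx": 0.0, "wy": 0.0, "wz": 0.0}, {"x": 0.0004, "y": 0.0049, "z": -0.0566, "wx": 0.0, "wy": 0.0, "wz": 0.0}, {"x": 0.0003, "y": -0.0123, "z": -0.0467, "wx": 0.0, "wy": 0.0, "wz": 0.0}, {"x": 0.0002, "y": -0.027, "z": -0.0334, "wx": 0.0, "wy": 0.0, "wz": 0.0}, {"x": 0.0002, "y": -0.0387, "z": -0.0174, "wx": 0.0, "wy": 0.0, "wz": 0.0}, {"x": 0.0001, "y": -0.0468, "z": 0.0008, "wx": 0.0, "wy": 0.0, "wz": 0.0}, {"x": 0.0001, "y": -0.051, "z": 0.0202, "wx": 0.0, "wy": 0.0, "wz": 0.0}, {"x": 0.0, "y": -0.051, "z": 0.04, "wx": 0.0, "wy": 0.0, "wz": 0.0}]
```

>>> servo_tool --targets '[{"x":0,"y":0.0105,"z":-0.0106,"wx":0,"wy":0,"wz":0},{"x":0,"y":0.0203,"z":-0.0196,"wx":0,"wy":0,"wz":0},{"x":0,"y":0.016,"z":-0.0315,"wx":0,"wy":0,"wz":0},{"x":0,"y":0.011,"z":-0.043,"wx":0,"wy":0,"wz":0},{"x":0,"y":0.007,"z":-0.052,"wx":0,"wy":0,"wz":0},{"x":0,"y":0.005,"z":-0.0566,"wx":0,"wy":0,"wz":0},{"x":0,"y":-0.0123,"z":-0.0467,"wx":0,"wy":0,"wz":0},{"x":0,"y":-0.027,"z":-0.0334,"wx":0,"wy":0,"wz":0},{"x":0,"y":-0.0387,"z":-0.0174,"wx":0,"wy":0,"wz":0},{"x":0,"y":-0.0468,"z":0.001,"wx":0,"wy":0,"wz":0},{"x":0,"y":-0.051,"z":0.02,"wx":0,"wy":0,"wz":0},{"x":0,"y":-0.051,"z":0.04,"wx":0,"wy":0,"wz":0}]'

```text
clock: 12.48
position: [0.5301, 0.2283, 0.1293]
tool_rot: [2.168, 1.554, 0.475]
force: [27.0, 7.5, 0.0]
grip_width: 0.0228
```

```bash
python3 beads.py b2; python3 st.py .038 20
```

```text
12.475 TCP [0.5301 0.2283 0.1293] ang 176.0 r 0.033 F [27.   7.5  0. ]
wrist 803 violet r 42.5 ang 83.0 res 0.5
wrist 799 violet r 42.5 ang 36.0 res 0.51
wrist 757 violet r 42.4 ang 152.0 res 0.5
wrist 743 white r 3.9 ang 9.0 res 0.47
wrist 734 white r 42.9 ang -15.0 res 0.5
wrist 36 violet r 43.5 ang -170.0 res 0.28
wrist 600 white r 41.5 ang -70.0 res 0.51
top 82 white r 42.2 ang -14.0 res 1.03
top 187 white r 38.0 ang -99.0 res 3.71
top 67 white r 2.9 ang 42.0 res 1.16
scene 120 violet r 35.4 ang 178.0 res 3.6
scene 73 violet r 42.0 ang 82.0 res 2.58
scene 48 white r 3.8 ang 18.0 res 1.21
now ang 176.3 r 0.0328
12.625 [0.5303 0.2281 0.1295] rot err [ 0.     -0.0014 -0.0022] F [23.6  5.6  0.3] 0.022717756448515276
[{"x": 0.0071, "y": -0.0056, "z": 0.0329, "wx": 0.0, "wy": -0.001, "wz": -0.002}, {"x": 0.0071, "y": 0.0126, "z": 0.0605, "wx": 0.0, "wy": -0.001, "wz": -0.002}, {"x": 0.0072, "y": 0.039, "z": 0.0802, "wx": 0.0, "wy": -0.001, "wz": -0.002}, {"x": 0.0076, "y": 0.0706, "z": 0.0897, "wx": 0.0, "wy": -0.001, "wz": -0.002}, {"x": 0.008, "y": 0.1035, "z": 0.0878, "wx": 0.0, "wy": -0.001, "wz": -0.002}, {"x": 0.0086, "y": 0.1338, "z": 0.0748, "wx": 0.0, "wy": -0.001, "wz": -0.002}, {"x": 0.0091, "y": 0.1578, "z": 0.0522, "wx": 0.0, "wy": -0.001, "wz": -0.002}, {"x": 0.0096, "y": 0.1727, "z": 0.0227, "wx": 0.0, "wy": -0.001, "wz": -0.002}, {"x": 0.0099, "y": 0.1765, "z": -0.0101, "wx": 0.0, "wy": -0.001, "wz": -0.002}, {"x": 0.0101, "y": 0.169, "z": -0.0422, "wx": 0.0, "wy": -0.001, "wz": -0.002}, {"x": 0.0101, "y": 0.1508, "z": -0.0697, "wx": 0.0, "wy": -0.001, "wz": -0.002}, {"x": 0.0099, "y": 0.1244, "z": -0.0895, "wx": 0.0, "wy": -0.001, "wz": -0.002}]
```

The rod slipped past the bead again because its end yields inward and the bead wedges. The 83°–152° gap is now wide enough to let it reach the wall freely, so I'll go out there to r = 42 mm, where it pushes purely tangentially.

```bash
python3 -c "
from h import *
rows([circ(174,.026),circ(165,.021),circ(148,.021),circ(132,.021),circ(118,.022),circ(117,.028),circ(117,.034),circ(117,.039),circ(117,.042),circ(117,.042),circ(121,.042),circ(126,.042)])"
```

```text
12.625 [0.5303 0.2281 0.1295] rot err [ 0.     -0.0014 -0.0022] F [23.6  5.6  0.3] 0.022717756448515276
[{"x": 0.0064, "y": 0.0167, "z": -0.0035, "wx": 0.0, "wy": -0.001, "wz": -0.002}, {"x": 0.0067, "y": 0.0297, "z": -0.0119, "wx": 0.0, "wy": -0.001, "wz": -0.002}, {"x": 0.0069, "y": 0.0341, "z": -0.0268, "wx": 0.0, "wy": -0.001, "wz": -0.002}, {"x": 0.0071, "y": 0.0421, "z": -0.0391, "wx": 0.0, "wy": -0.001, "wz": -0.002}, {"x": 0.0073, "y": 0.0502, "z": -0.0497, "wx": 0.0, "wy": -0.001, "wz": -0.002}, {"x": 0.0073, "y": 0.0426, "z": -0.0627, "wx": 0.0, "wy": -0.001, "wz": -0.002}, {"x": 0.0073, "y": 0.0342, "z": -0.0751, "wx": 0.0, "wy": -0.001, "wz": -0.002}, {"x": 0.0073, "y": 0.0272, "z": -0.0855, "wx": 0.0, "wy": -0.001, "wz": -0.002}, {"x": 0.0073, "y": 0.023, "z": -0.0917, "wx": 0.0, "wy": -0.001, "wz": -0.002}, {"x": 0.0073, "y": 0.023, "z": -0.0917, "wx": 0.0, "wy": -0.001, "wz": -0.002}, {"x": 0.0072, "y": 0.0171, "z": -0.0874, "wx": 0.0, "wy": -0.001, "wz": -0.002}, {"x": 0.007, "y": 0.0101, "z": -0.0814, "wx": 0.0, "wy": -0.001, "wz": -0.002}]
```

>>> servo_tool --targets '[{"x":0.006,"y":0.0167,"z":-0.0035,"wx":0,"wy":-0.0014,"wz":-0.0022},{"x":0.007,"y":0.03,"z":-0.012,"wx":0,"wy":-0.0014,"wz":-0.0022},{"x":0.007,"y":0.034,"z":-0.027,"wx":0,"wy":-0.0014,"wz":-0.0022},{"x":0.007,"y":0.042,"z":-0.039,"wx":0,"wy":-0.0014,"wz":-0.0022},{"x":0.007,"y":0.05,"z":-0.05,"wx":0,"wy":-0.0014,"wz":-0.0022},{"x":0.007,"y":0.0426,"z":-0.0627,"wx":0,"wy":-0.0014,"wz":-0.0022},{"x":0.007,"y":0.034,"z":-0.075,"wx":0,"wy":-0.0014,"wz":-0.0022},{"x":0.007,"y":0.027,"z":-0.0855,"wx":0,"wy":-0.0014,"wz":-0.0022},{"x":0.007,"y":0.023,"z":-0.0917,"wx":0,"wy":-0.0014,"wz":-0.0022},{"x":0.007,"y":0.023,"z":-0.0917,"wx":0,"wy":-0.0014,"wz":-0.0022},{"x":0.007,"y":0.017,"z":-0.0874,"wx":0,"wy":-0.0014,"wz":-0.0022},{"x":0.007,"y":0.01,"z":-0.0814,"wx":0,"wy":-0.0014,"wz":-0.0022}]'

```text
clock: 14.12
position: [0.5381, 0.2596, 0.127]
tool_rot: [-2.0, 1.571, 2.59]
force: [-0.5, -0.8, -1.8]
grip_width: 0.0227
```

```bash
python3 beads.py b3; python3 st.py .042 12
```

```text
14.125 TCP [0.5381 0.2596 0.127 ] ang 126.5 r 0.0419 F [-0.5 -0.8 -1.8]
wrist 639 violet r 43.1 ang 84.0 res 0.55
wrist 734 violet r 42.2 ang 37.0 res 0.55
wrist 282 white r 3.0 ang 25.0 res 0.48
wrist 688 white r 42.1 ang -14.0 res 0.54
top 82 white r 42.5 ang -15.0 res 1.2
top 84 violet r 42.4 ang 37.0 res 1.06
top 259 white r 34.4 ang -117.0 res 4.91
top 38 violet r 43.2 ang 86.0 res 0.83
top 80 white r 3.1 ang 25.0 res 1.03
scene 118 violet r 38.7 ang 180.0 res 3.51
scene 28 white r 43.8 ang 131.0 res 1.8
scene 76 violet r 43.0 ang 83.0 res 2.63
scene 48 white r 3.5 ang 31.0 res 1.53
now ang 126.3 r 0.0418
14.275 [0.5382 0.2597 0.1271] rot err [-0. -0.  0.] F [ 0.4 -0.4 -1.8] 0.022687121508493318
[{"x": 0.0015, "y": -0.0146, "z": 0.0164, "wx": 0.0, "wy": 0.0, "wz": 0.0}, {"x": 0.0015, "y": -0.0251, "z": 0.0356, "wx": 0.0, "wy": 0.0, "wz": 0.0}, {"x": 0.0015, "y": -0.0314, "z": 0.0567, "wx": 0.0, "wy": 0.0, "wz": 0.0}, {"x": 0.0015, "y": -0.0332, "z": 0.0785, "wx": 0.0, "wy": 0.0, "wz": 0.0}, {"x": 0.0015, "y": -0.0304, "z": 0.1003, "wx": 0.0, "wy": 0.0, "wz": 0.0}, {"x": 0.0015, "y": -0.0231, "z": 0.121, "wx": 0.0, "wy": 0.0, "wz": 0.0}, {"x": 0.0015, "y": -0.0117, "z": 0.1398, "wx": 0.0, "wy": 0.0, "wz": 0.0}, {"x": 0.0015, "y": 0.0034, "z": 0.1557, "wx": 0.0, "wy": 0.0, "wz": 0.0}, {"x": 0.0015, "y": 0.0214, "z": 0.1682, "wx": 0.0, "wy": 0.0, "wz": 0.0}, {"x": 0.0015, "y": 0.0417, "z": 0.1767, "wx": 0.0, "wy": 0.0, "wz": 0.0}, {"x": 0.0015, "y": 0.0632, "z": 0.1807, "wx": 0.0, "wy": 0.0, "wz": 0.0}, {"x": 0.0015, "y": 0.0852, "z": 0.1802, "wx": 0.0, "wy": 0.0, "wz": 0.0}]
```

View pics/b3.png

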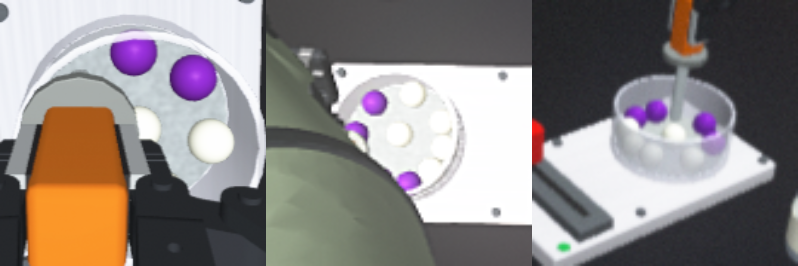

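Rod is now out by the wall, unloaded, with a wide gap behind it. Sweeping on.

>>> servo_tool --targets '[{"x":0.001,"y":-0.0146,"z":0.0164,"wx":0,"wy":0,"wz":0},{"x":0.001,"y":-0.025,"z":0.0356,"wx":0,"wy":0,"wz":0},{"x":0.001,"y":-0.0314,"z":0.0567,"wx":0,"wy":0,"wz":0},{"x":0.001,"y":-0.0332,"z":0.0785,"wx":0,"wy":0,"wz":0},{"x":0.001,"y":-0.0304,"z":0.1,"wx":0,"wy":0,"wz":0},{"x":0.001,"y":-0.023,"z":0.121,"wx":0,"wy":0,"wz":0},{"x":0.001,"y":-0.0117,"z":0.14,"wx":0,"wy":0,"wz":0},{"x":0.001,"y":0.0034,"z":0.1557,"wx":0,"wy":0,"wz":0}]'

```text
clock: 15.28
position: [0.5306, 0.1986, 0.1264]
tool_rot: [-1.989, 1.568, 2.602]
force: [-8.1, 12.2, -0.4]
grip_width: 0.0225
```

```bash
python3 beads.py b4; python3 st.py .042 14
```

```text
15.275 TCP [0.5306 0.1986 0.1264] ang -139.8 r 0.0425 F [-8.1 12.2 -0.4]
wrist 5334 white r 27.1 ang 18.0 res 6.47
wrist 829 white r 4.6 ang 5.0 res 0.5
wrist 118 white r 35.2 ang -156.0 res 1.66
scene 100 violet r 39.4 ang 75.0 res 3.04
scene 37 white r 34.0 ang -146.0 res 1.81
scene 48 white r 3.9 ang 33.0 res 1.41
now ang -138.6 r 0.0422
15.425 [0.5313 0.1981 0.1264] rot err [ 0.     -0.0002  0.0003] F [-2.8  6.7 -0.7] 0.022568702965553356
[{"x": -0.0002, "y": 0.0214, "z": 0.0141, "wx": 0.0, "wy": 0.0, "wz": 0.0}, {"x": -0.0003, "y": 0.0454, "z": 0.0231, "wx": 0.0, "wy": 0.0, "wz": 0.0}, {"x": -0.0003, "y": 0.0708, "z": 0.0261, "wx": 0.0, "wy": 0.0, "wz": 0.0}, {"x": -0.0003, "y": 0.0962, "z": 0.0228, "wx": 0.0, "wy": 0.0, "wz": 0.0}, {"x": -0.0004, "y": 0.12, "z": 0.0134, "wx": 0.0, "wy": 0.0, "wz": 0.0}, {"x": -0.0004, "y": 0.1409, "z": -0.0014, "wx": 0.0, "wy": 0.0, "wz": 0.0}, {"x": -0.0004, "y": 0.1576, "z": -0.0208, "wx": 0.0, "wy": 0.0, "wz": 0.0}, {"x": -0.0004, "y": 0.169, "z": -0.0437, "wx": 0.0, "wy": 0.0, "wz": 0.0}, {"x": -0.0004, "y": 0.1746, "z": -0.0687, "wx": 0.0, "wy": 0.0, "wz": 0.0}, {"x": -0.0004, "y": 0.174, "z": -0.0942, "wx": 0.0, "wy": 0.0, "wz": 0.0}, {"x": -0.0003, "y": 0.1672, "z": -0.1189, "wx": 0.0, "wy": 0.0, "wz": 0.0}, {"x": -0.0003, "y": 0.1547, "z": -0.1412, "wx": 0.0, "wy": 0.0, "wz": 0.0}]
```

It is sweeping the train of beads now, with a force of about 7–14 N along the motion. Continuing.

>>> servo_tool --targets '[{"x":0,"y":0.0214,"z":0.014,"wx":0,"wy":0,"wz":0},{"x":0,"y":0.0454,"z":0.023,"wx":0,"wy":0,"wz":0},{"x":0,"y":0.0708,"z":0.026,"wx":0,"wy":0,"wz":0},{"x":0,"y":0.0962,"z":0.023,"wx":0,"wy":0,"wz":0},{"x":0,"y":0.12,"z":0.0134,"wx":0,"wy":0,"wz":0},{"x":0,"y":0.141,"z":-0.0014,"wx":0,"wy":0,"wz":0},{"x":0,"y":0.1576,"z":-0.0208,"wx":0,"wy":0,"wz":0},{"x":0,"y":0.169,"z":-0.0437,"wx":0,"wy":0,"wz":0}]'

```text
clock: 16.42
position: [0.5938, 0.2077, 0.1239]
tool_rot: [-1.287, 1.554, -2.978]
force: [-40.7, 2.6, 2.2]
grip_width: 0.0226
```

```bash
python3 beads.py b5; python3 st.py .042 14
```

```text
16.425 TCP [0.5938 0.2077 0.1239] ang -30.7 r 0.0358 F [-40.7   2.6   2.2]
wrist 3170 white r 37.7 ang 55.0 res 4.86
wrist 782 white r 10.8 ang 54.0 res 0.59
wrist 773 violet r 41.9 ang -145.0 res 0.77
wrist 730 violet r 42.1 ang -113.0 res 1.97
scene 51 violet r 41.6 ang 59.0 res 2.55
scene 51 white r 9.9 ang 49.0 res 1.43
now ang -29.6 r 0.0348
16.575 [0.5932 0.2088 0.1236] rot err [0.0007 0.0006 0.0026] F [-36.    2.7   3.2] 0.022534522346335788
[{"x": -0.0077, "y": 0.0235, "z": -0.0176, "wx": 0.001, "wy": 0.001, "wz": 0.003}, {"x": -0.0078, "y": 0.0243, "z": -0.0431, "wx": 0.001, "wy": 0.001, "wz": 0.003}, {"x": -0.0078, "y": 0.019, "z": -0.0682, "wx": 0.001, "wy": 0.001, "wz": 0.003}, {"x": -0.0077, "y": 0.0077, "z": -0.0912, "wx": 0.001, "wy": 0.001, "wz": 0.003}, {"x": -0.0075, "y": -0.0088, "z": -0.1107, "wx": 0.001, "wy": 0.001, "wz": 0.003}, {"x": -0.0073, "y": -0.0295, "z": -0.1257, "wx": 0.001, "wy": 0.001, "wz": 0.003}, {"x": -0.0069, "y": -0.0532, "z": -0.1353, "wx": 0.001, "wy": 0.001, "wz": 0.003}, {"x": -0.0065, "y": -0.0786, "z": -0.1388, "wx": 0.001, "wy": 0.001, "wz": 0.003}, {"x": -0.0061, "y": -0.104, "z": -0.1361, "wx": 0.001, "wy": 0.001, "wz": 0.003}, {"x": -0.0056, "y": -0.1281, "z": -0.1273, "wx": 0.001, "wy": 0.001, "wz": 0.003}, {"x": -0.0052, "y": -0.1493, "z": -0.1129, "wx": 0.001, "wy": 0.001, "wz": 0.003}, {"x": -0.0049, "y": -0.1663, "z": -0.0939, "wx": 0.001, "wy": 0.001, "wz": 0.003}]
```

The long bead train jammed and the rod slipped past two violets, with 40 N in between. Pushing the whole ring at r = 42 is too much. I'll continue at r ≈ 33 mm, where single beads can roll between rod and wall, and watch the force.

```bash
sed -i 's/w=np.where(abs(w)<.0004,0,w).round(3)+0./w=np.where(abs(w)<.0004,0,w).round(4)+0./' h.py; python3 st.py .033 15
```

```text
now ang -29.6 r 0.0348
16.575 [0.5932 0.2088 0.1236] rot err [0.0007 0.0006 0.0026] F [-36.    2.7   3.2] 0.022534522346335788
[{"x": -0.0074, "y": 0.0015, "z": -0.0225, "wx": 0.0007, "wy": 0.0006, "wz": 0.0026}, {"x": -0.0075, "y": 0.0016, "z": -0.044, "wx": 0.0007, "wy": 0.0006, "wz": 0.0026}, {"x": -0.0074, "y": -0.0038, "z": -0.0649, "wx": 0.0007, "wy": 0.0006, "wz": 0.0026}, {"x": -0.0073, "y": -0.0144, "z": -0.0836, "wx": 0.0007, "wy": 0.0006, "wz": 0.0026}, {"x": -0.0071, "y": -0.0296, "z": -0.0989, "wx": 0.0007, "wy": 0.0006, "wz": 0.0026}, {"x": -0.0069, "y": -0.0481, "z": -0.1098, "wx": 0.0007, "wy": 0.0006, "wz": 0.0026}, {"x": -0.0066, "y": -0.0689, "z": -0.1155, "wx": 0.0007, "wy": 0.0006, "wz": 0.0026}, {"x": -0.0062, "y": -0.0904, "z": -0.1157, "wx": 0.0007, "wy": 0.0006, "wz": 0.0026}, {"x": -0.0058, "y": -0.1113, "z": -0.1102, "wx": 0.0007, "wy": 0.0006, "wz": 0.0026}, {"x": -0.0055, "y": -0.13, "z": -0.0996, "wx": 0.0007, "wy": 0.0006, "wz": 0.0026}, {"x": -0.0052, "y": -0.1453, "z": -0.0845, "wx": 0.0007, "wy": 0.0006, "wz": 0.0026}, {"x": -0.0049, "y": -0.1562, "z": -0.0659, "wx": 0.0007, "wy": 0.0006, "wz": 0.0026}]
```

View pics/b5.png

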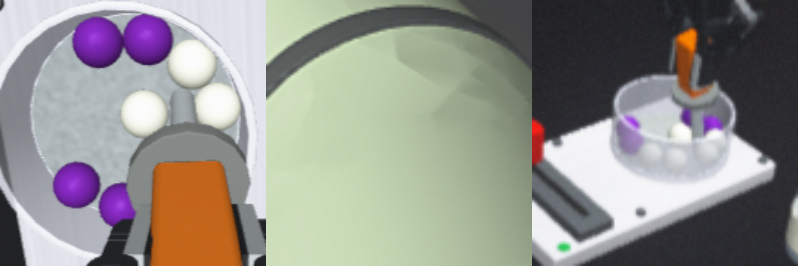

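The view shows violets ahead at roughly 80–110°, two whites nested against the rod, two violets behind it, and the left arc empty. No bead has climbed out.

>>> servo_tool --targets '[{"x":-0.007,"y":-0.003,"z":-0.012,"wx":0.0007,"wy":0.0006,"wz":0.0026},{"x":-0.007,"y":0.001,"z":-0.033,"wx":0.0007,"wy":0.0006,"wz":0.0026},{"x":-0.007,"y":-0.001,"z":-0.055,"wx":0.0007,"wy":0.0006,"wz":0.0026},{"x":-0.007,"y":-0.008,"z":-0.075,"wx":0.0007,"wy":0.0006,"wz":0.0026},{"x":-0.007,"y":-0.022,"z":-0.092,"wx":0.0007,"wy":0.0006,"wz":0.0026},{"x":-0.007,"y":-0.039,"z":-0.105,"wx":0.0007,"wy":0.0006,"wz":0.0026},{"x":-0.006,"y":-0.058,"z":-0.113,"wx":0.0007,"wy":0.0006,"wz":0.0026},{"x":-0.006,"y":-0.08,"z":-0.116,"wx":0.0007,"wy":0.0006,"wz":0.0026},{"x":-0.006,"y":-0.101,"z":-0.113,"wx":0.0007,"wy":0.0006,"wz":0.0026},{"x":-0.006,"y":-0.122,"z":-0.105,"wx":0.0007,"wy":0.0006,"wz":0.0026},{"x":-0.005,"y":-0.139,"z":-0.092,"wx":0.0007,"wy":0.0006,"wz":0.0026},{"x":-0.005,"y":-0.152,"z":-0.075,"wx":0.0007,"wy":0.0006,"wz":0.0026}]'

```text
clock: 18.08
position: [0.5393, 0.2445, 0.1275]
tool_rot: [1.727, 1.565, 0.033]
force: [17.3, -9.5, -1.4]
grip_width: 0.0229
```

```bash
python3 beads.py b6; python3 st.py .034 18
```

```text
18.075 TCP [0.5393 0.2445 0.1275] ang 142.0 r 0.0301 F [17.3 -9.5 -1.4]
wrist 789 white r 41.4 ang 61.0 res 0.56
wrist 704 violet r 43.1 ang 109.0 res 0.55
wrist 554 violet r 43.5 ang 150.0 res 0.49
wrist 734 white r 41.4 ang 6.0 res 0.53
wrist 558 white r 6.1 ang 55.0 res 0.52
wrist 780 white r 41.2 ang -40.0 res 1.01
top 82 white r 41.6 ang 7.0 res 0.97
top 155 white r 39.2 ang -59.0 res 2.81
top 39 white r 42.8 ang 63.0 res 1.0
top 78 white r 7.2 ang 50.0 res 1.22
top 61 violet r 43.6 ang -107.0 res 1.2
top 53 violet r 43.5 ang -143.0 res 1.1
scene 52 white r 34.0 ang 152.0 res 2.35
scene 65 violet r 44.2 ang 108.0 res 1.35
scene 47 white r 42.7 ang 63.0 res 1.33
scene 52 white r 7.5 ang 53.0 res 1.25
now ang 143.5 r 0.0304
18.225 [0.5385 0.2441 0.1274] rot err [-0.0003  0.     -0.0007] F [11.4 -8.1 -0.6] 0.02268265987866165
[{"x": 0.0021, "y": -0.017, "z": 0.0206, "wx": 0.0, "wy": 0.0, "wz": -0.0007}, {"x": 0.0021, "y": -0.0181, "z": 0.0471, "wx": 0.0, "wy": 0.0, "wz": -0.0007}, {"x": 0.0021, "y": -0.0109, "z": 0.0727, "wx": 0.0, "wy": 0.0, "wz": -0.0007}, {"x": 0.0022, "y": 0.0038, "z": 0.0949, "wx": 0.0, "wy": 0.0, "wz": -0.0007}, {"x": 0.0022, "y": 0.0247, "z": 0.1114, "wx": 0.0, "wy": 0.0, "wz": -0.0007}, {"x": 0.0023, "y": 0.0496, "z": 0.1206, "wx": 0.0, "wy": 0.0, "wz": -0.0007}, {"x": 0.0025, "y": 0.0762, "z": 0.1217, "wx": 0.0, "wy": 0.0, "wz": -0.0007}, {"x": 0.0026, "y": 0.1018, "z": 0.1145, "wx": 0.0, "wy": 0.0, "wz": -0.0007}, {"x": 0.0027, "y": 0.1239, "z": 0.0998, "wx": 0.0, "wy": 0.0, "wz": -0.0007}, {"x": 0.0027, "y": 0.1404, "z": 0.0789, "wx": 0.0, "wy": 0.0, "wz": -0.0007}, {"x": 0.0028, "y": 0.1497, "z": 0.054, "wx": 0.0, "wy": 0.0, "wz": -0.0007}, {"x": 0.0028, "y": 0.1507, "z": 0.0274, "wx": 0.0, "wy": 0.0, "wz": -0.0007}]
```

Works: the rod goes round with moderate force and the beads are carried along. Continuing at r = 34.

>>> servo_tool --targets '[{"x":0.002,"y":-0.017,"z":0.0206,"wx":0,"wy":0,"wz":-0.0007},{"x":0.002,"y":-0.018,"z":0.047,"wx":0,"wy":0,"wz":-0.0007},{"x":0.002,"y":-0.011,"z":0.0727,"wx":0,"wy":0,"wz":-0.0007},{"x":0.002,"y":0.004,"z":0.095,"wx":0,"wy":0,"wz":-0.0007},{"x":0.002,"y":0.025,"z":0.111,"wx":0,"wy":0,"wz":-0.0007},{"x":0.002,"y":0.05,"z":0.1206,"wx":0,"wy":0,"wz":-0.0007},{"x":0.002,"y":0.076,"z":0.1217,"wx":0,"wy":0,"wz":-0.0007},{"x":0.002,"y":0.102,"z":0.1145,"wx":0,"wy":0,"wz":-0.0007},{"x":0.003,"y":0.124,"z":0.1,"wx":0,"wy":0,"wz":-0.0007},{"x":0.003,"y":0.14,"z":0.079,"wx":0,"wy":0,"wz":-0.0007},{"x":0.003,"y":0.15,"z":0.054,"wx":0,"wy":0,"wz":-0.0007},{"x":0.003,"y":0.151,"z":0.027,"wx":0,"wy":0,"wz":-0.0007}]'

```text
clock: 19.73
position: [0.5933, 0.2246, 0.1246]
tool_rot: [-1.008, 1.56, -2.702]
force: [-6.6, -7.5, -1.5]
grip_width: 0.0224
```

```bash
python3 st.py .034 18
```

```text
now ang -2.6 r 0.0303
19.725 [0.5933 0.2246 0.1246] rot err [-0.0002  0.0009  0.0014] F [-6.6 -7.5 -1.5] 0.022437091631413164
[{"x": -0.0049, "y": 0.003, "z": -0.0266, "wx": 0.0, "wy": 0.0009, "wz": 0.0014}, {"x": -0.0049, "y": -0.0109, "z": -0.0492, "wx": 0.0, "wy": 0.0009, "wz": 0.0014}, {"x": -0.0048, "y": -0.0311, "z": -0.0665, "wx": 0.0, "wy": 0.0009, "wz": 0.0014}, {"x": -0.0046, "y": -0.0557, "z": -0.0767, "wx": 0.0, "wy": 0.0009, "wz": 0.0014}, {"x": -0.0044, "y": -0.0822, "z": -0.0788, "wx": 0.0, "wy": 0.0009, "wz": 0.0014}, {"x": -0.0041, "y": -0.108, "z": -0.0726, "wx": 0.0, "wy": 0.0009, "wz": 0.0014}, {"x": -0.0038, "y": -0.1307, "z": -0.0588, "wx": 0.0, "wy": 0.0009, "wz": 0.0014}, {"x": -0.0036, "y": -0.148, "z": -0.0385, "wx": 0.0, "wy": 0.0009, "wz": 0.0014}, {"x": -0.0033, "y": -0.1582, "z": -0.014, "wx": 0.0, "wy": 0.0009, "wz": 0.0014}, {"x": -0.0032, "y": -0.1603, "z": 0.0125, "wx": 0.0, "wy": 0.0009, "wz": 0.0014}, {"x": -0.0031, "y": -0.1541, "z": 0.0384, "wx": 0.0, "wy": 0.0009, "wz": 0.0014}, {"x": -0.0031, "y": -0.1402, "z": 0.0611, "wx": 0.0, "wy": 0.0009, "wz": 0.0014}]
```

>>> servo_tool --targets '[{"x":-0.005,"y":0.003,"z":-0.0266,"wx":0,"wy":0.0009,"wz":0.0014},{"x":-0.005,"y":-0.011,"z":-0.049,"wx":0,"wy":0.0009,"wz":0.0014},{"x":-0.005,"y":-0.031,"z":-0.0665,"wx":0,"wy":0.0009,"wz":0.0014},{"x":-0.005,"y":-0.0557,"z":-0.0767,"wx":0,"wy":0.0009,"wz":0.0014},{"x":-0.004,"y":-0.082,"z":-0.079,"wx":0,"wy":0.0009,"wz":0.0014},{"x":-0.004,"y":-0.108,"z":-0.0726,"wx":0,"wy":0.0009,"wz":0.0014},{"x":-0.004,"y":-0.131,"z":-0.059,"wx":0,"wy":0.0009,"wz":0.0014},{"x":-0.004,"y":-0.148,"z":-0.0385,"wx":0,"wy":0.0009,"wz":0.0014},{"x":-0.003,"y":-0.158,"z":-0.014,"wx":0,"wy":0.0009,"wz":0.0014},{"x":-0.003,"y":-0.16,"z":0.0125,"wx":0,"wy":0.0009,"wz":0.0014},{"x":-0.003,"y":-0.154,"z":0.038,"wx":0,"wy":0.0009,"wz":0.0014},{"x":-0.003,"y":-0.14,"z":0.061,"wx":0,"wy":0.0009,"wz":0.0014}]'

```text
clock: 21.22
position: [0.5377, 0.2103, 0.1284]
tool_rot: [2.407, 1.56, 0.714]
force: [14.7, 12.8, -0.9]
grip_width: 0.0227
```

```bash
python3 st.py .034 18
```

```text
now ang -148.2 r 0.0298
21.225 [0.5377 0.2103 0.1284] rot err [-0.0001 -0.0012 -0.0011] F [14.7 12.8 -0.9] 0.022707464106509825
[{"x": 0.0047, "y": 0.0116, "z": 0.0244, "wx": 0.0, "wy": -0.0012, "wz": -0.0011}, {"x": 0.0048, "y": 0.0358, "z": 0.0353, "wx": 0.0, "wy": -0.0012, "wz": -0.0011}, {"x": 0.0049, "y": 0.0623, "z": 0.0382, "wx": 0.0, "wy": -0.0012, "wz": -0.0011}, {"x": 0.0052, "y": 0.0883, "z": 0.0327, "wx": 0.0, "wy": -0.0012, "wz": -0.0011}, {"x": 0.0054, "y": 0.1114, "z": 0.0195, "wx": 0.0, "wy": -0.0012, "wz": -0.0011}, {"x": 0.0057, "y": 0.1292, "z": -0.0002, "wx": 0.0, "wy": -0.0012, "wz": -0.0011}, {"x": 0.006, "y": 0.1401, "z": -0.0245, "wx": 0.0, "wy": -0.0012, "wz": -0.0011}, {"x": 0.0062, "y": 0.1429, "z": -0.0509, "wx": 0.0, "wy": -0.0012, "wz": -0.0011}, {"x": 0.0063, "y": 0.1375, "z": -0.077, "wx": 0.0, "wy": -0.0012, "wz": -0.0011}, {"x": 0.0064, "y": 0.1242, "z": -0.1, "wx": 0.0, "wy": -0.0012, "wz": -0.0011}, {"x": 0.0064, "y": 0.1045, "z": -0.1179, "wx": 0.0, "wy": -0.0012, "wz": -0.0011}, {"x": 0.0063, "y": 0.0803, "z": -0.1288, "wx": 0.0, "wy": -0.0012, "wz": -0.0011}]
```

>>> servo_tool --targets '[{"x":0.005,"y":0.0116,"z":0.0244,"wx":0,"wy":-0.0012,"wz":-0.0011},{"x":0.005,"y":0.036,"z":0.0353,"wx":0,"wy":-0.0012,"wz":-0.0011},{"x":0.005,"y":0.062,"z":0.038,"wx":0,"wy":-0.0012,"wz":-0.0011},{"x":0.005,"y":0.088,"z":0.0327,"wx":0,"wy":-0.0012,"wz":-0.0011},{"x":0.005,"y":0.111,"z":0.0195,"wx":0,"wy":-0.0012,"wz":-0.0011},{"x":0.006,"y":0.129,"z":0,"wx":0,"wy":-0.0012,"wz":-0.0011},{"x":0.006,"y":0.14,"z":-0.0245,"wx":0,"wy":-0.0012,"wz":-0.0011},{"x":0.006,"y":0.143,"z":-0.051,"wx":0,"wy":-0.0012,"wz":-0.0011},{"x":0.006,"y":0.1375,"z":-0.077,"wx":0,"wy":-0.0012,"wz":-0.0011},{"x":0.006,"y":0.124,"z":-0.1,"wx":0,"wy":-0.0012,"wz":-0.0011},{"x":0.006,"y":0.1045,"z":-0.118,"wx":0,"wy":-0.0012,"wz":-0.0011},{"x":0.006,"y":0.08,"z":-0.129,"wx":0,"wy":-0.0012,"wz":-0.0011}]'

```text
clock: 22.72
position: [0.5747, 0.2564, 0.126]
tool_rot: [-0.607, 1.568, -2.301]
force: [-2.8, -4.0, -1.1]
grip_width: 0.0228
```

```bash
python3 beads.py b7; python3 st.py .035 18
```

```text
22.725 TCP [0.5747 0.2564 0.126 ] ang 69.0 r 0.0326 F [-2.8 -4.  -1.1]
wrist 1867 white r 42.2 ang 92.0 res 3.91
wrist 560 white r 41.9 ang 15.0 res 0.52
wrist 671 violet r 44.4 ang 166.0 res 0.48
wrist 66 white r 43.8 ang -9.0 res 1.74
top 80 violet r 41.3 ang -39.0 res 1.17
top 71 violet r 41.5 ang -86.0 res 1.17
scene 203 white r 25.8 ang 88.0 res 4.64
scene 63 violet r 43.2 ang 166.0 res 1.35
now ang 69.8 r 0.033
22.875 [0.5744 0.2569 0.1263] rot err [0.     0.0003 0.0003] F [-3.9 -4.5 -1.2] 0.02256652586704108
[{"x": -0.0006, "y": -0.0261, "z": -0.007, "wx": 0.0, "wy": 0.0, "wz": 0.0}, {"x": -0.0005, "y": -0.0527, "z": -0.0004, "wx": 0.0, "wy": 0.0, "wz": 0.0}, {"x": -0.0005, "y": -0.076, "z": 0.014, "wx": 0.0, "wy": 0.0, "wz": 0.0}, {"x": -0.0004, "y": -0.0937, "z": 0.0349, "wx": 0.0, "wy": 0.0, "wz": 0.0}, {"x": -0.0003, "y": -0.104, "z": 0.0603, "wx": 0.0, "wy": 0.0, "wz": 0.0}, {"x": -0.0003, "y": -0.106, "z": 0.0876, "wx": 0.0, "wy": 0.0, "wz": 0.0}, {"x": -0.0002, "y": -0.0995, "z": 0.1142, "wx": 0.0, "wy": 0.0, "wz": 0.0}, {"x": -0.0002, "y": -0.085, "z": 0.1374, "wx": 0.0, "wy": 0.0, "wz": 0.0}, {"x": -0.0002, "y": -0.0641, "z": 0.1551, "wx": 0.0, "wy": 0.0, "wz": 0.0}, {"x": -0.0002, "y": -0.0388, "z": 0.1654, "wx": 0.0, "wy": 0.0, "wz": 0.0}, {"x": -0.0003, "y": -0.0115, "z": 0.1674, "wx": 0.0, "wy": 0.0, "wz": 0.0}, {"x": -0.0003, "y": 0.0151, "z": 0.1609, "wx": 0.0, "wy": 0.0, "wz": 0.0}]
```

View pics/b7.png

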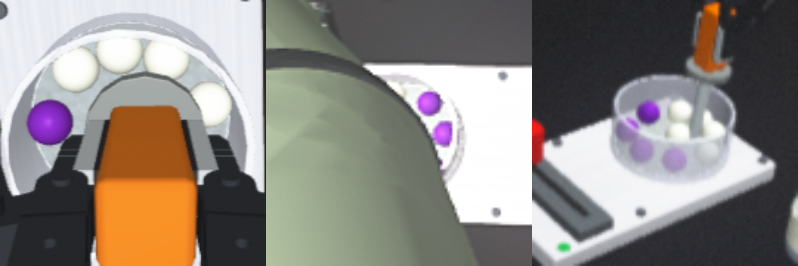

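The violet clump is broken up (violets near 166°, −39° and −86°) and every bead is inside. I'm carrying on to get well over three full turns.

>>> servo_tool --targets '[{"x":0,"y":-0.026,"z":-0.007,"wx":0,"wy":0,"wz":0},{"x":0,"y":-0.0527,"z":0,"wx":0,"wy":0,"wz":0},{"x":0,"y":-0.076,"z":0.014,"wx":0,"wy":0,"wz":0},{"x":0,"y":-0.094,"z":0.035,"wx":0,"wy":0,"wz":0},{"x":0,"y":-0.104,"z":0.06,"wx":0,"wy":0,"wz":0},{"x":0,"y":-0.106,"z":0.0876,"wx":0,"wy":0,"wz":0},{"x":0,"y":-0.0995,"z":0.114,"wx":0,"wy":0,"wz":0},{"x":0,"y":-0.085,"z":0.1374,"wx":0,"wy":0,"wz":0},{"x":0,"y":-0.064,"z":0.155,"wx":0,"wy":0,"wz":0},{"x":0,"y":-0.039,"z":0.1654,"wx":0,"wy":0,"wz":0},{"x":0,"y":-0.0115,"z":0.1674,"wx":0,"wy":0,"wz":0},{"x":0,"y":0.015,"z":0.161,"wx":0,"wy":0,"wz":0}]'

```text
clock: 24.38
position: [0.572, 0.194, 0.1265]
tool_rot: [-1.638, 1.568, 2.953]
force: [-4.8, 9.7, -0.0]
grip_width: 0.023
```

```bash
python3 st.py .035 18
```

```text
now ang -74.2 r 0.0332
24.375 [0.572  0.194  0.1265] rot err [ 0.0001 -0.      0.0005] F [-4.8  9.7 -0. ] 0.023005819767461855
[{"x": -0.0002, "y": 0.025, "z": -0.0103, "wx": 0.0, "wy": 0.0, "wz": 0.0005}, {"x": -0.0002, "y": 0.0427, "z": -0.0312, "wx": 0.0, "wy": 0.0, "wz": 0.0005}, {"x": -0.0002, "y": 0.0531, "z": -0.0565, "wx": 0.0, "wy": 0.0, "wz": 0.0005}, {"x": -0.0002, "y": 0.0551, "z": -0.0838, "wx": 0.0, "wy": 0.0, "wz": 0.0005}, {"x": -0.0002, "y": 0.0486, "z": -0.1104, "wx": 0.0, "wy": 0.0, "wz": 0.0005}, {"x": -0.0002, "y": 0.0342, "z": -0.1337, "wx": 0.0, "wy": 0.0, "wz": 0.0005}, {"x": -0.0001, "y": 0.0134, "z": -0.1514, "wx": 0.0, "wy": 0.0, "wz": 0.0005}, {"x": 0.0, "y": -0.012, "z": -0.1618, "wx": 0.0, "wy": 0.0, "wz": 0.0005}, {"x": 0.0001, "y": -0.0393, "z": -0.1638, "wx": 0.0, "wy": 0.0, "wz": 0.0005}, {"x": 0.0001, "y": -0.0659, "z": -0.1573, "wx": 0.0, "wy": 0.0, "wz": 0.0005}, {"x": 0.0002, "y": -0.0891, "z": -0.143, "wx": 0.0, "wy": 0.0, "wz": 0.0005}, {"x": 0.0003, "y": -0.1069, "z": -0.1221, "wx": 0.0, "wy": 0.0, "wz": 0.0005}]
```

>>> servo_tool --targets '[{"x":0,"y":0.025,"z":-0.01,"wx":0,"wy":0,"wz":0.0005},{"x":0,"y":0.0427,"z":-0.031,"wx":0,"wy":0,"wz":0.0005},{"x":0,"y":0.053,"z":-0.0565,"wx":0,"wy":0,"wz":0.0005},{"x":0,"y":0.055,"z":-0.084,"wx":0,"wy":0,"wz":0.0005},{"x":0,"y":0.0486,"z":-0.11,"wx":0,"wy":0,"wz":0.0005},{"x":0,"y":0.034,"z":-0.134,"wx":0,"wy":0,"wz":0.0005},{"x":0,"y":0.0134,"z":-0.151,"wx":0,"wy":0,"wz":0.0005},{"x":0,"y":-0.012,"z":-0.162,"wx":0,"wy":0,"wz":0.0005},{"x":0,"y":-0.039,"z":-0.164,"wx":0,"wy":0,"wz":0.0005},{"x":0,"y":-0.066,"z":-0.157,"wx":0,"wy":0,"wz":0.0005},{"x":0,"y":-0.089,"z":-0.143,"wx":0,"wy":0,"wz":0.0005},{"x":0,"y":-0.107,"z":-0.122,"wx":0,"wy":0,"wz":0.0005}]'

```text
clock: 25.88
position: [0.5367, 0.2475, 0.1271]
tool_rot: [1.969, 1.567, 0.276]
force: [22.3, 2.6, -2.0]
grip_width: 0.0225
```

```bash
python3 st.py .035 18
```

```text
now ang 140.8 r 0.034
25.875 [0.5367 0.2475 0.1271] rot err [ 0.0001 -0.0002 -0.0005] F [22.3  2.6 -2. ] 0.02252436542443751
[{"x": 0.0015, "y": -0.013, "z": 0.0238, "wx": 0.0, "wy": 0.0, "wz": -0.0005}, {"x": 0.0014, "y": -0.0155, "z": 0.0511, "wx": 0.0, "wy": 0.0, "wz": -0.0005}, {"x": 0.0014, "y": -0.0094, "z": 0.0778, "wx": 0.0, "wy": 0.0, "wz": -0.0005}, {"x": 0.0014, "y": 0.0046, "z": 0.1013, "wx": 0.0, "wy": 0.0, "wz": -0.0005}, {"x": 0.0015, "y": 0.0251, "z": 0.1193, "wx": 0.0, "wy": 0.0, "wz": -0.0005}, {"x": 0.0015, "y": 0.0503, "z": 0.1301, "wx": 0.0, "wy": 0.0, "wz": -0.0005}, {"x": 0.0016, "y": 0.0776, "z": 0.1326, "wx": 0.0, "wy": 0.0, "wz": -0.0005}, {"x": 0.0017, "y": 0.1043, "z": 0.1266, "wx": 0.0, "wy": 0.0, "wz": -0.0005}, {"x": 0.0018, "y": 0.1278, "z": 0.1126, "wx": 0.0, "wy": 0.0, "wz": -0.0005}, {"x": 0.0019, "y": 0.1458, "z": 0.092, "wx": 0.0, "wy": 0.0, "wz": -0.0005}, {"x": 0.002, "y": 0.1566, "z": 0.0669, "wx": 0.0, "wy": 0.0, "wz": -0.0005}, {"x": 0.002, "y": 0.1591, "z": 0.0396, "wx": 0.0, "wy": 0.0, "wz": -0.0005}]
```

>>> servo_tool --targets '[{"x":0.001,"y":-0.013,"z":0.024,"wx":0,"wy":0,"wz":-0.0005},{"x":0.001,"y":-0.0155,"z":0.051,"wx":0,"wy":0,"wz":-0.0005},{"x":0.001,"y":-0.0094,"z":0.078,"wx":0,"wy":0,"wz":-0.0005},{"x":0.001,"y":0.0046,"z":0.101,"wx":0,"wy":0,"wz":-0.0005},{"x":0.001,"y":0.025,"z":0.119,"wx":0,"wy":0,"wz":-0.0005},{"x":0.001,"y":0.05,"z":0.13,"wx":0,"wy":0,"wz":-0.0005},{"x":0.001,"y":0.0776,"z":0.1326,"wx":0,"wy":0,"wz":-0.0005},{"x":0.001,"y":0.104,"z":0.1266,"wx":0,"wy":0,"wz":-0.0005},{"x":0.001,"y":0.128,"z":0.1126,"wx":0,"wy":0,"wz":-0.0005},{"x":0.001,"y":0.146,"z":0.092,"wx":0,"wy":0,"wz":-0.0005},{"x":0.001,"y":0.1566,"z":0.067,"wx":0,"wy":0,"wz":-0.0005},{"x":0.001,"y":0.159,"z":0.04,"wx":0,"wy":0,"wz":-0.0005}]'

```text
clock: 27.38
position: [0.596, 0.2223, 0.1256]
tool_rot: [-0.91, 1.565, -2.603]
force: [-11.9, -11.4, -0.9]
grip_width: 0.0223
```

```bash
python3 st.py .034 18
```

```text
now ang -6.5 r 0.0332
27.375 [0.596  0.2223 0.1256] rot err [0.     0.0006 0.0007] F [-11.9 -11.4  -0.9] 0.02226361528603389
[{"x": -0.0023, "y": -0.0023, "z": -0.0262, "wx": 0.0, "wy": 0.0006, "wz": 0.0007}, {"x": -0.0023, "y": -0.0146, "z": -0.0498, "wx": 0.0, "wy": 0.0006, "wz": 0.0007}, {"x": -0.0023, "y": -0.0336, "z": -0.0685, "wx": 0.0, "wy": 0.0006, "wz": 0.0007}, {"x": -0.0022, "y": -0.0574, "z": -0.0803, "wx": 0.0, "wy": 0.0006, "wz": 0.0007}, {"x": -0.0021, "y": -0.0837, "z": -0.0842, "wx": 0.0, "wy": 0.0006, "wz": 0.0007}, {"x": -0.002, "y": -0.1099, "z": -0.0798, "wx": 0.0, "wy": 0.0006, "wz": 0.0007}, {"x": -0.0019, "y": -0.1335, "z": -0.0675, "wx": 0.0, "wy": 0.0006, "wz": 0.0007}, {"x": -0.0017, "y": -0.1522, "z": -0.0486, "wx": 0.0, "wy": 0.0006, "wz": 0.0007}, {"x": -0.0016, "y": -0.164, "z": -0.0248, "wx": 0.0, "wy": 0.0006, "wz": 0.0007}, {"x": -0.0015, "y": -0.1679, "z": 0.0015, "wx": 0.0, "wy": 0.0006, "wz": 0.0007}, {"x": -0.0014, "y": -0.1635, "z": 0.0278, "wx": 0.0, "wy": 0.0006, "wz": 0.0007}, {"x": -0.0014, "y": -0.1512, "z": 0.0514, "wx": 0.0, "wy": 0.0006, "wz": 0.0007}]
```

>>> servo_tool --targets '[{"x":-0.002,"y":-0.002,"z":-0.026,"wx":0,"wy":0.0006,"wz":0.0007},{"x":-0.002,"y":-0.0146,"z":-0.05,"wx":0,"wy":0.0006,"wz":0.0007},{"x":-0.002,"y":-0.0336,"z":-0.0685,"wx":0,"wy":0.0006,"wz":0.0007},{"x":-0.002,"y":-0.0574,"z":-0.08,"wx":0,"wy":0.0006,"wz":0.0007},{"x":-0.002,"y":-0.0837,"z":-0.084,"wx":0,"wy":0.0006,"wz":0.0007},{"x":-0.002,"y":-0.11,"z":-0.08,"wx":0,"wy":0.0006,"wz":0.0007},{"x":-0.002,"y":-0.1335,"z":-0.0675,"wx":0,"wy":0.0006,"wz":0.0007},{"x":-0.002,"y":-0.152,"z":-0.0486,"wx":0,"wy":0.0006,"wz":0.0007},{"x":-0.002,"y":-0.164,"z":-0.025,"wx":0,"wy":0.0006,"wz":0.0007},{"x":-0.002,"y":-0.168,"z":0.0015,"wx":0,"wy":0.0006,"wz":0.0007},{"x":-0.002,"y":-0.1635,"z":0.028,"wx":0,"wy":0.0006,"wz":0.0007},{"x":-0.002,"y":-0.151,"z":0.0514,"wx":0,"wy":0.0006,"wz":0.0007}]'

```text
clock: 28.88
position: [0.5356, 0.2112, 0.1282]
tool_rot: [2.415, 1.563, 0.722]
force: [10.7, 13.1, -0.3]
grip_width: 0.0225
```

```bash
python3 beads.py b8; python3 -c "
from h import *
H=[.5886,-.1612]
v=bot.observe()['position'][:2]-C;a=np.degrees(np.arctan2(v[1],v[0]))
rows([circ(a,.026),circ(a,.022),circ(a,.022,.14),circ(a,.022,.18),circ(a,.022,.225)]+[circ(a,.022,.245)]*3)"
```

```text
28.875 TCP [0.5356 0.2112 0.1282] ang -151.6 r 0.0311 F [10.7 13.1 -0.3]
wrist 879 white r 42.5 ang 87.0 res 0.5
wrist 835 violet r 43.8 ang 41.0 res 0.53
wrist 816 white r 43.2 ang 133.0 res 0.5
wrist 794 white r 7.7 ang 47.0 res 0.49
wrist 773 white r 41.3 ang 179.0 res 0.52
wrist 743 violet r 41.9 ang -35.0 res 0.51
wrist 67 white r 30.6 ang -147.0 res 1.68
wrist 665 violet r 42.4 ang -74.0 res 0.51
top 70 violet r 39.9 ang -36.0 res 1.11
top 58 violet r 39.9 ang -74.0 res 1.06
scene 62 white r 44.9 ang 133.0 res 1.26
scene 56 white r 34.9 ang -160.0 res 2.7
scene 76 white r 42.5 ang 86.0 res 2.99
scene 52 white r 7.7 ang 58.0 res 1.17
29.025 [0.5356 0.2114 0.1281] rot err [ 0.0001 -0.0009 -0.0008] F [ 7.4  9.7 -1.1] 0.022721049472295324
[{"x": 0.0029, "y": 0.0103, "z": -0.0072, "wx": 0.0, "wy": -0.0009, "wz": -0.0008}, {"x": 0.003, "y": 0.0185, "z": -0.0129, "wx": 0.0, "wy": -0.0009, "wz": -0.0008}, {"x": -0.0295, "y": 0.0186, "z": -0.0131, "wx": 0.0, "wy": -0.0009, "wz": -0.0008}, {"x": -0.1295, "y": 0.0191, "z": -0.0137, "wx": 0.0, "wy": -0.0009, "wz": -0.0008}, {"x": -0.242, "y": 0.0196, "z": -0.0144, "wx": 0.0, "wy": -0.0009, "wz": -0.0008}, {"x": -0.292, "y": 0.0198, "z": -0.0147, "wx": 0.0, "wy": -0.0009, "wz": -0.0008}, {"x": -0.292, "y": 0.0198, "z": -0.0147, "wx": 0.0, "wy": -0.0009, "wz": -0.0008}, {"x": -0.292, "y": 0.0198, "z": -0.0147, "wx": 0.0, "wy": -0.0009, "wz": -0.0008}]
```

The violets are now around 41°, −35°, −74° and one near the rod (they were at 20–155°), after about 3.6 wide turns without a break. Lifting out.

>>> servo_tool --targets '[{"x":0.002,"y":0.01,"z":-0.007,"wx":0,"wy":-0.0009,"wz":-0.0008},{"x":0.002,"y":0.0185,"z":-0.013,"wx":0,"wy":-0.0009,"wz":-0.0008},{"x":-0.03,"y":0.0186,"z":-0.013,"wx":0,"wy":-0.0009,"wz":-0.0008},{"x":-0.13,"y":0.019,"z":-0.0137,"wx":0,"wy":-0.0009,"wz":-0.0008},{"x":-0.24,"y":0.0196,"z":-0.0144,"wx":0,"wy":-0.0009,"wz":-0.0008},{"x":-0.29,"y":0.02,"z":-0.0147,"wx":0,"wy":-0.0009,"wz":-0.0008},{"x":-0.29,"y":0.02,"z":-0.0147,"wx":0,"wy":-0.0009,"wz":-0.0008},{"x":-0.29,"y":0.02,"z":-0.0147,"wx":0,"wy":-0.0009,"wz":-0.0008}]'

```text
clock: 30.02
position: [0.5432, 0.2153, 0.2435]
tool_rot: [-1.127, 1.57, -2.819]
force: [-0.7, -0.6, -1.4]
grip_width: 0.0226
```

```bash
python3 -c "
from h import *
rows([[.545,.05,.245],[.5886,-.08,.245],[.5886,-.1612,.245],[.5886,-.1612,.2]])"
```

```text
30.025 [0.5432 0.2153 0.2435] rot err [0.     0.0001 0.0002] F [-0.7 -0.6 -1.4] 0.02261180383627754
[{"x": -0.0035, "y": 0.0546, "z": 0.4097, "wx": 0.0, "wy": 0.0, "wz": 0.0}, {"x": -0.0035, "y": 0.2024, "z": 0.719, "wx": 0.0, "wy": 0.0, "wz": 0.0}, {"x": -0.0034, "y": 0.2271, "z": 0.9205, "wx": 0.0, "wy": 0.0, "wz": 0.0}, {"x": 0.1091, "y": 0.2272, "z": 0.9204, "wx": 0.0, "wy": 0.0, "wz": 0.0}]
```

>>> servo_tool --targets '[{"x":-0.003,"y":0.02,"z":0.1,"wx":0,"wy":0,"wz":0},{"x":-0.003,"y":0.05,"z":0.22,"wx":0,"wy":0,"wz":0},{"x":-0.003,"y":0.08,"z":0.34,"wx":0,"wy":0,"wz":0},{"x":-0.003,"y":0.11,"z":0.46,"wx":0,"wy":0,"wz":0},{"x":-0.003,"y":0.14,"z":0.58,"wx":0,"wy":0,"wz":0},{"x":-0.003,"y":0.17,"z":0.7,"wx":0,"wy":0,"wz":0},{"x":-0.003,"y":0.2,"z":0.82,"wx":0,"wy":0,"wz":0},{"x":-0.003,"y":0.22,"z":0.89,"wx":0,"wy":0,"wz":0},{"x":-0.003,"y":0.227,"z":0.92,"wx":0,"wy":0,"wz":0},{"x":-0.003,"y":0.227,"z":0.92,"wx":0,"wy":0,"wz":0},{"x":-0.003,"y":0.227,"z":0.92,"wx":0,"wy":0,"wz":0}]'

```text
clock: 31.4
position: [0.5886, -0.1594, 0.2446]
tool_rot: [-1.64, 1.569, 2.952]
force: [-0.3, 0.3, -1.1]
grip_width: 0.0229
```

```bash
cat > rodchk.py <<'E'
from h import *
from scipy.optimize import least_squares
s=bot.observe();T=np.array(s["position"]);print(s["clock"],T.round(4),s["force"])
im,d=bot.grab_frame("scene");P=cloud("scene",d);P[...,:2]+=[-.001,-.001]
tip=T+[0,0,-.098]
near=np.hypot(P[...,0]-T[0],P[...,1]-T[1])<.035
for lo,hi in[(.005,.035),(.04,.065),(.09,.115)]:   # steel rod slices above the tip
    q=P[near&(P[...,2]>tip[2]+lo)&(P[...,2]<tip[2]+hi)&(np.hypot(P[...,0]-T[0],P[...,1]-T[1])<.022)]
    print("slice",lo,hi,len(q),np.median(q,0).round(4) if len(q) else"")
q=P[near&(P[...,2]>.1)];print("lowest rod pts",np.percentile(q[:,2],[0.5,1,2]).round(4) if len(q) else "")
# stand rim ring
q=P[near&(abs(P[...,2]-.085)<.004)];print("rim pts",len(q))
if len(q)>10:
    f=least_squares(lambda p:np.maximum(0,np.abs(np.hypot(q[:,0]-p[0],q[:,1]-p[1])-.020)-.006),T[:2]);print("stand",f.x, (q[:,:2].min(0)+q[:,:2].max(0))/2)
u=proj("scene",T-[0,0,.08]).astype(int)
cv2.imwrite("pics/r1.png",cv2.resize(im[max(0,u[1]-70):u[1]+90,u[0]-70:u[0]+70,::-1],None,fx=3.5,fy=3.5))
# rod axis in image (grey steel) vs vertical: print expected pixels
for h in(0,.04,.075,.116):print(h,proj("scene",tip+[0,0,h]).round(1)-[u[0]-70,max(0,u[1]-70)])
E
python3 rodchk.py
```

```text
31.4 [ 0.5886 -0.1594  0.2446] [-0.32472499  0.31430178 -1.11832214]
slice 0.005 0.035 84 [ 0.5927 -0.1597  0.1684]
slice 0.04 0.065 83 [ 0.5924 -0.16    0.1993]
slice 0.09 0.115 157 [ 0.5991 -0.168   0.2493]
lowest rod pts [0.1583 0.1621 0.1699]
rim pts 360
stand [ 0.5882694  -0.16015262] [ 0.58761777 -0.15994932]
0 [71.3 78.1]
0.04 [69.8 60.2]
0.075 [68.4 43.6]
0.116 [66.7 23. ]
```

View pics/r1.png

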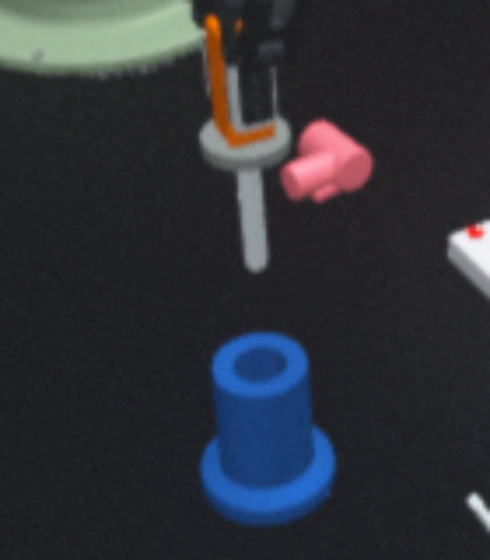

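The rod hangs upright in the grip: its end at (256,268) is within 2 px of the prediction, centred above the stand mouth at (262,362). Lowering into the stand.

```bash
python3 -c "
from h import *
h=[.5886,-.1610]
rows([h+[z] for z in (.24,.215,.18,.15,.125,.113,.113,.113)])"
```

```text
31.45 [ 0.5886 -0.1594  0.2448] rot err [0.0003 0.     0.0002] F [ 0.4  1.5 -0.8] 0.022914940203247147
[{"x": 0.012, "y": 0.0004, "z": 0.004, "wx": 0.0, "wy": 0.0, "wz": 0.0}, {"x": 0.0745, "y": 0.0005, "z": 0.004, "wx": 0.0, "wy": 0.0, "wz": 0.0}, {"x": 0.162, "y": 0.0006, "z": 0.0039, "wx": 0.0, "wy": 0.0, "wz": 0.0}, {"x": 0.237, "y": 0.0007, "z": 0.0039, "wx": 0.0, "wy": 0.0, "wz": 0.0}, {"x": 0.2995, "y": 0.0007, "z": 0.0039, "wx": 0.0, "wy": 0.0, "wz": 0.0}, {"x": 0.3295, "y": 0.0008, "z": 0.0039, "wx": 0.0, "wy": 0.0, "wz": 0.0}, {"x": 0.3295, "y": 0.0008, "z": 0.0039, "wx": 0.0, "wy": 0.0, "wz": 0.0}, {"x": 0.3295, "y": 0.0008, "z": 0.0039, "wx": 0.0, "wy": 0.0, "wz": 0.0}]
```

>>> servo_tool --targets '[{"x":0.012,"y":0,"z":0.004,"wx":0,"wy":0,"wz":0},{"x":0.074,"y":0,"z":0.004,"wx":0,"wy":0,"wz":0},{"x":0.15,"y":0,"z":0.004,"wx":0,"wy":0,"wz":0},{"x":0.22,"y":0,"z":0.004,"wx":0,"wy":0,"wz":0},{"x":0.28,"y":0,"z":0.004,"wx":0,"wy":0,"wz":0},{"x":0.32,"y":0.001,"z":0.004,"wx":0,"wy":0,"wz":0},{"x":0.33,"y":0.001,"z":0.004,"wx":0,"wy":0,"wz":0},{"x":0.33,"y":0.001,"z":0.004,"wx":0,"wy":0,"wz":0},{"x":0.33,"y":0.001,"z":0.004,"wx":0,"wy":0,"wz":0}]'

```text
clock: 32.58
position: [0.5891, -0.1611, 0.1136]
tool_rot: [-0.194, 1.571, -1.885]
force: [-0.4, 0.1, -1.0]
grip_width: 0.0224
```

>>> servo_tool --targets '[{"x":0.003,"y":0,"z":0,"wx":0,"wy":0,"wz":0},{"x":0.006,"y":0,"z":0,"wx":0,"wy":0,"wz":0},{"x":0.009,"y":0,"z":0,"wx":0,"wy":0,"wz":0},{"x":0.011,"y":0,"z":0,"wx":0,"wy":0,"wz":0},{"x":0.011,"y":0,"z":0,"wx":0,"wy":0,"wz":0}]'

```text
clock: 33.2
position: [0.5891, -0.1611, 0.1091]
tool_rot: [-1.008, 1.57, -2.699]
force: [1.0, 0.2, -0.8]
grip_width: 0.0226
```

>>> servo_tool --targets '[{"x":0.002,"y":0,"z":0,"wx":0,"wy":0,"wz":0},{"x":0.004,"y":0,"z":0,"wx":0,"wy":0,"wz":0},{"x":0.004,"y":0,"z":0,"wx":0,"wy":0,"wz":0}]'

```text
clock: 33.58
position: [0.589, -0.1611, 0.1075]
tool_rot: [-1.208, 1.57, -2.899]
force: [0.7, -0.7, -1.7]
grip_width: 0.0227
```

>>> servo_tool --targets '[{"x":0.002,"y":0,"z":0,"wx":0,"wy":0,"wz":0},{"x":0.004,"y":0,"z":0,"wx":0,"wy":0,"wz":0},{"x":0.006,"y":0,"z":0,"wx":0,"wy":0,"wz":0},{"x":0.006,"y":0,"z":0,"wx":0,"wy":0,"wz":0}]'

```text
clock: 34.08
position: [0.5891, -0.161, 0.1056]
tool_rot: [-0.468, 1.57, -2.159]
force: [-2.6, 0.6, 9.2]
grip_width: 0.0229
```

Contact at 9 N: the collar is on the rim. Letting go, then rising.

>>> servo_tool --targets '[{"x":0,"y":0,"z":0,"wx":0,"wy":0,"wz":0},{"x":0,"y":0,"z":0,"wx":0,"wy":0,"wz":0},{"x":0,"y":0,"z":0,"wx":0,"wy":0,"wz":0},{"x":0,"y":0,"z":0,"wx":0,"wy":0,"wz":0},{"x":0,"y":0,"z":0,"wx":0,"wy":0,"wz":0},{"x":0,"y":0,"z":0,"wx":0,"wy":0,"wz":0}]' --grip 1

```text
clock: 34.83
position: [0.5891, -0.161, 0.1056]
tool_rot: [-0.314, 1.57, -2.005]
force: [-0.3, -0.6, 0.9]
grip_width: 0.0854
```

>>> servo_tool --targets '[{"x":-0.05,"y":0,"z":0,"wx":0,"wy":0,"wz":0},{"x":-0.13,"y":0,"z":0,"wx":0,"wy":0,"wz":0},{"x":-0.23,"y":0,"z":0,"wx":0,"wy":0,"wz":0},{"x":-0.31,"y":0,"z":0,"wx":0,"wy":0,"wz":0},{"x":-0.35,"y":0,"z":-0.05,"wx":0,"wy":0,"wz":0},{"x":-0.35,"y":0,"z":-0.15,"wx":0,"wy":0,"wz":0},{"x":-0.35,"y":0,"z":-0.2,"wx":0,"wy":0,"wz":0},{"x":-0.35,"y":0,"z":-0.2,"wx":0,"wy":0,"wz":0}]' --grip 1

```text
clock: 35.83
position: [0.5988, -0.0795, 0.2455]
tool_rot: [-1.857, 1.57, 2.738]
force: [-0.0, -1.1, -0.5]
grip_width: 0.0854
```

```bash
python3 - <<'E'
from h import *
s=bot.observe();print(s["clock"],np.round(s["position"],4),np.round(s["force"],1),s["grip_width"],np.round(s["qpos"],2))
for cam in["scene","wrist","top"]:
    im,d=bot.grab_frame(cam);P=cloud(cam,d)
    n=np.hypot(P[...,0]-.588,P[...,1]+.161)<.03
    q=P[n&(P[...,2]>.145)&(P[...,2]<.17)];print(cam,"handle top",len(q),np.median(q,0).round(4) if len(q) else"")
    q=P[n&(P[...,2]>.086)&(P[...,2]<.1)&(np.hypot(P[...,0]-.588,P[...,1]+.161)>.017)];print("  collar",len(q),np.median(q,0).round(4) if len(q) else"")
    hsv=cv2.cvtColor(im,cv2.COLOR_RGB2HSV)
    k=(P[...,2]>.0705)&(P[...,2]<.08)&(np.hypot(P[...,0]-.55,P[...,1]-.085)<.08)&(hsv[...,1]>120)&((hsv[...,0]<8)|(hsv[...,0]>172))
    q=P[k];
    if len(q)>10:print("  sel top",len(q),np.median(q,0).round(4),cv2.minAreaRect(q[:,:2].astype(np.float32)))
    if cam=="scene":cv2.imwrite("pics/e1.png",cv2.resize(im[130:310,210:450,::-1],None,fx=3,fy=3))
E
```

```text
35.825 [ 0.5988 -0.0795  0.2455] [-0.  -1.1 -0.5] 0.0853719211293517 [ 0.32  0.5  -0.41  1.63  0.22  1.06 -0.27]
scene handle top 177 [ 0.5953 -0.1605  0.1555]
  collar 216 [ 0.6036 -0.1647  0.0908]
  sel top 78 [0.5188 0.0843 0.0755] ((0.517017662525177, 0.08668486773967743), (0.02822103723883629, 0.020778050646185875), 87.0105209350586)
wrist handle top 860 [ 0.589  -0.1576  0.1542]
  collar 485 [ 0.5939 -0.1489  0.0925]
  sel top 686 [0.5159 0.0818 0.0737] ((0.5153684020042419, 0.08232753723859787), (0.025552837178111076, 0.019918138161301613), 88.15425872802734)
top handle top 19 [ 0.5796 -0.1485  0.151 ]
  collar 104 [ 0.5761 -0.1468  0.0917]
  sel top 98 [0.5117 0.0841 0.073 ] ((0.5116775035858154, 0.08405011892318726), (0.023742947727441788, 0.017196692526340485), 88.75704193115234)
```

View pics/e1.png

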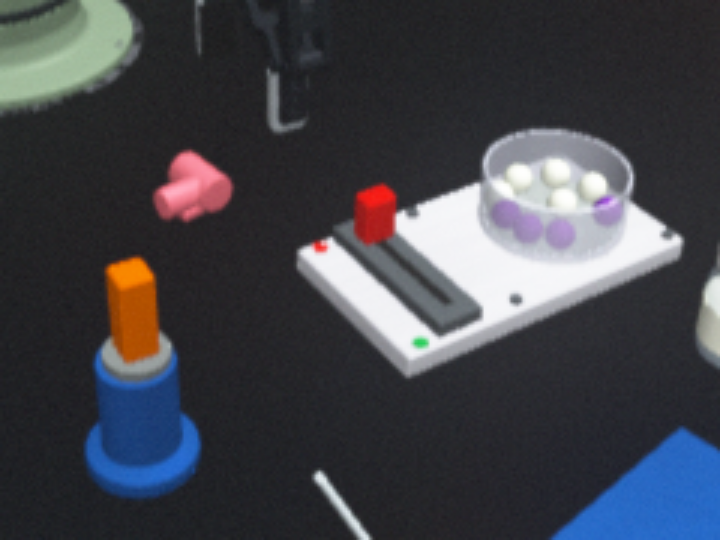

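The rod is home and upright, with its collar on the rim at (137,355). The canister holds all nine beads, with the violets now on the opposite side, and the bystanders are untouched. Now the selector: fingers shut, going down behind the grip on the red-dot side.

```bash
sed -i 's/down(-7)/down(ANG)/; s/^C=np/ANG=-2.7\nC=np/' h.py; python3 -c "
from h import *
rows([[.475,.085,.2],[.475,.085,.12],[.475,.085,.048]])"
```

```text
35.975 [ 0.5985 -0.0825  0.2453] rot err [-0.0118  0.0001  0.0001] F [ 0.2 -0.6 -0.1] 0.08528392443301527
[{"x": 0.1132, "y": -0.3571, "z": -0.3786, "wx": -0.0118, "wy": 0.0, "wz": 0.0}, {"x": 0.3132, "y": -0.357, "z": -0.3788, "wx": -0.0118, "wy": 0.0, "wz": 0.0}, {"x": 0.4932, "y": -0.3569, "z": -0.3789, "wx": -0.0118, "wy": 0.0, "wz": 0.0}]
```

>>> servo_tool --targets '[{"x":0,"y":-0.09,"z":-0.09,"wx":-0.003,"wy":0,"wz":0},{"x":0,"y":-0.18,"z":-0.18,"wx":-0.006,"wy":0,"wz":0},{"x":0.02,"y":-0.27,"z":-0.28,"wx":-0.009,"wy":0,"wz":0},{"x":0.06,"y":-0.34,"z":-0.36,"wx":-0.0118,"wy":0,"wz":0},{"x":0.12,"y":-0.357,"z":-0.379,"wx":-0.0118,"wy":0,"wz":0},{"x":0.16,"y":-0.357,"z":-0.379,"wx":-0.0118,"wy":0,"wz":0},{"x":0.25,"y":-0.357,"z":-0.379,"wx":-0.0118,"wy":0,"wz":0},{"x":0.35,"y":-0.357,"z":-0.379,"wx":-0.0118,"wy":0,"wz":0},{"x":0.43,"y":-0.357,"z":-0.379,"wx":-0.0118,"wy":0,"wz":0},{"x":0.48,"y":-0.357,"z":-0.379,"wx":-0.0118,"wy":0,"wz":0},{"x":0.493,"y":-0.357,"z":-0.379,"wx":-0.0118,"wy":0,"wz":0},{"x":0.493,"y":-0.357,"z":-0.379,"wx":-0.0118,"wy":0,"wz":0}]' --grip -1

```text
clock: 37.48
position: [0.4753, 0.0845, 0.0482]
tool_rot: [-0.579, 1.57, -2.198]
force: [-0.6, 1.0, 0.5]
grip_width: -0.0002
```

```bash
python3 -c "
from h import *
X=np.array([.9989,-.0471]);p0=np.array([.475,.085])
rows([list(p0+X*d)+[.048] for d in (.01,.02,.05,.09,.1,.105)])"
```

```text
37.475 [0.4753 0.0845 0.0482] rot err [-0.0001  0.0002  0.0001] F [-0.6  1.   0.5] -0.00020418040233556361
[{"x": 0.0005, "y": 0.0241, "z": -0.0012, "wx": 0.0, "wy": 0.0, "wz": 0.0}, {"x": 0.0005, "y": 0.0491, "z": -0.0012, "wx": 0.0, "wy": 0.0, "wz": 0.0}, {"x": 0.0004, "y": 0.1241, "z": -0.0013, "wx": 0.0, "wy": 0.0, "wz": 0.0}, {"x": 0.0004, "y": 0.2241, "z": -0.0013, "wx": 0.0, "wy": 0.0, "wz": 0.0}, {"x": 0.0004, "y": 0.2491, "z": -0.0014, "wx": 0.0, "wy": 0.0, "wz": 0.0}, {"x": 0.0003, "y": 0.2616, "z": -0.0014, "wx": 0.0, "wy": 0.0, "wz": 0.0}]
```

>>> servo_tool --targets '[{"x":0,"y":0.02,"z":-0.001,"wx":0,"wy":0,"wz":0},{"x":0,"y":0.04,"z":-0.001,"wx":0,"wy":0,"wz":0},{"x":0,"y":0.06,"z":-0.001,"wx":0,"wy":0,"wz":0},{"x":0,"y":0.08,"z":-0.001,"wx":0,"wy":0,"wz":0},{"x":0,"y":0.1,"z":-0.001,"wx":0,"wy":0,"wz":0},{"x":0,"y":0.12,"z":-0.001,"wx":0,"wy":0,"wz":0},{"x":0,"y":0.14,"z":-0.001,"wx":0,"wy":0,"wz":0},{"x":0,"y":0.16,"z":-0.001,"wx":0,"wy":0,"wz":0},{"x":0,"y":0.18,"z":-0.001,"wx":0,"wy":0,"wz":0},{"x":0,"y":0.2,"z":-0.001,"wx":0,"wy":0,"wz":0},{"x":0,"y":0.215,"z":-0.001,"wx":0,"wy":0,"wz":0},{"x":0,"y":0.225,"z":-0.001,"wx":0,"wy":0,"wz":0}]'

```text
clock: 38.98
position: [0.5655, 0.0806, 0.0481]
tool_rot: [-0.65, 1.57, -2.268]
force: [-1.7, 0.1, 1.2]
grip_width: 0.0005
```

>>> servo_tool --targets '[{"x":0,"y":0.008,"z":0,"wx":0,"wy":0,"wz":0},{"x":0,"y":0.014,"z":0,"wx":0,"wy":0,"wz":0},{"x":0,"y":0.02,"z":0,"wx":0,"wy":0,"wz":0},{"x":0,"y":0.02,"z":0,"wx":0,"wy":0,"wz":0}]'

```text
clock: 39.48
position: [0.5737, 0.0802, 0.0481]
tool_rot: [-0.508, 1.57, -2.126]
force: [-0.2, 0.4, 0.5]
grip_width: -0.0002
```

>>> servo_tool --targets '[{"x":0,"y":0.005,"z":0,"wx":0,"wy":0,"wz":0},{"x":0,"y":0.01,"z":0,"wx":0,"wy":0,"wz":0},{"x":0,"y":0.015,"z":0,"wx":0,"wy":0,"wz":0},{"x":0,"y":0.015,"z":0,"wx":0,"wy":0,"wz":0}]'

```text
clock: 39.98
position: [0.5777, 0.08, 0.0479]
tool_rot: [-1.135, 1.566, -2.753]
force: [-17.0, 0.5, 12.5]
grip_width: -0.0001
```

```bash
cat > sel.py <<'E'
from h import *
s=bot.observe();print(s["clock"],np.round(s["position"],4),np.round(s["force"],1))
for cam in["scene","wrist"]:
    im,d=bot.grab_frame(cam);P=cloud(cam,d)
    hsv=cv2.cvtColor(im,cv2.COLOR_RGB2HSV)
    k=(P[...,2]>.0705)&(P[...,2]<.08)&(np.hypot(P[...,0]-.56,P[...,1]-.083)<.09)&(hsv[...,1]>120)&((hsv[...,0]<8)|(hsv[...,0]>172))
    q=P[k];
    if len(q)>10:print(cam,"sel top",len(q),np.median(q,0).round(4),cv2.minAreaRect(q[:,:2].astype(np.float32)))
E
python3 sel.py
```

```text
39.975 [0.5777 0.08   0.0479] [-17.    0.5  12.5]
scene sel top 81 [0.6046 0.079  0.0753] ((0.6019753813743591, 0.07962582260370255), (0.020296772941946983, 0.025133639574050903), 2.955300807952881)
wrist sel top 1741 [0.6007 0.0879 0.0738] ((0.6010671257972717, 0.08574284613132477), (0.01899147778749466, 0.0196159016340971), 88.30509948730469)
```

The end stop is reached: 17 N of resistance, with the grip at x ≈ 0.6015 where 0.6014 was expected. Backing off and rising clear.

>>> servo_tool --targets '[{"x":0,"y":-0.02,"z":0,"wx":0,"wy":0,"wz":0},{"x":0,"y":-0.06,"z":0,"wx":0,"wy":0,"wz":0},{"x":-0.03,"y":-0.08,"z":0,"wx":0,"wy":0,"wz":0},{"x":-0.12,"y":-0.1,"z":0,"wx":0,"wy":0,"wz":0},{"x":-0.24,"y":-0.1,"z":0,"wx":0,"wy":0,"wz":0},{"x":-0.36,"y":-0.1,"z":0.08,"wx":0,"wy":0,"wz":0},{"x":-0.4,"y":-0.1,"z":0.2,"wx":0,"wy":0,"wz":0},{"x":-0.4,"y":-0.1,"z":0.3,"wx":0,"wy":0,"wz":0},{"x":-0.4,"y":-0.1,"z":0.3,"wx":0,"wy":0,"wz":0},{"x":-0.4,"y":-0.1,"z":0.3,"wx":0,"wy":0,"wz":0}]'

```text
clock: 41.32
position: [0.533, -0.0372, 0.2089]
tool_rot: [-1.128, 1.567, -2.746]
force: [0.5, 0.1, -0.6]
grip_width: 0.0001
```

```bash
python3 sel.py; python3 beads.py b9; python3 - <<'E'
from h import *
im,d=bot.grab_frame("scene");cv2.imwrite("pics/f1.png",cv2.resize(im[130:390,210:500,::-1],None,fx=2.3,fy=2.3))
E
```

```text
41.325 [ 0.533  -0.0372  0.2089] [ 0.5  0.1 -0.6]
scene sel top 73 [0.6056 0.0792 0.0753] ((0.6041523218154907, 0.08018612116575241), (0.024944664910435677, 0.017257049679756165), 86.40489959716797)
wrist sel top 866 [0.6002 0.0805 0.0736] ((0.6005479693412781, 0.08018159866333008), (0.02710585482418537, 0.019382137805223465), 86.98141479492188)
41.425 TCP [ 0.5329 -0.0366  0.2086] ang -96.5 r 0.2643 F [0.5 0.5 0.2]
top 82 violet r 41.0 ang -36.0 res 1.03
top 79 violet r 42.7 ang 42.0 res 1.11
top 139 violet r 38.6 ang -91.0 res 2.87
top 82 white r 7.6 ang 61.0 res 1.06
top 82 white r 42.9 ang 88.0 res 1.17
top 79 white r 44.3 ang 134.0 res 1.12
top 61 white r 44.0 ang -139.0 res 1.08
top 79 white r 42.7 ang 178.0 res 1.16
scene 60 white r 44.5 ang 134.0 res 1.32
scene 73 white r 37.1 ang -167.0 res 2.86
scene 76 white r 42.7 ang 86.0 res 2.89
scene 52 white r 7.7 ang 63.0 res 1.29
```

View pics/f1.png

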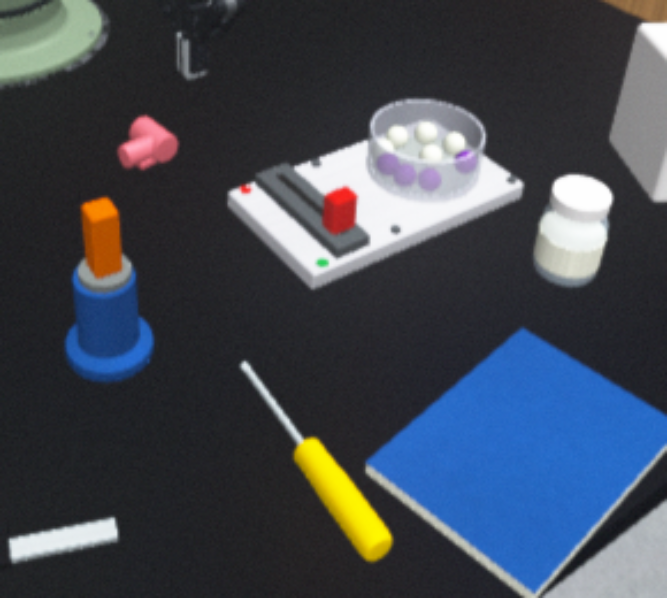

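The selector is at the green end (340,212), the rod is upright in its stand, all nine beads are in the canister and the bystanders are unmoved. Handing in.

```bash
python3 -c "
from workcell import bot
print(bot.job_done())"
```

```text
the job is handed in; nothing more can be done
None
```

The job is done and handed in after about 41 s of robot time. No verdict was given, so what follows is what my own checks showed.

- **Stirring:** I made about 3.6 unbroken anticlockwise turns. The circle was commanded at r ≈ 33–36 mm and measured 30–34 mm at the gripper, with the rod's end about 2–5 mm above the floor.
- **Beads:** The violets moved from 20°–155° to about 42°, −36° and two between −75° and −110°. All nine beads are in the canister.
- **Rod:** It hangs upright in the stand with its collar on the rim and has been let go. The scene and wrist cameras put the handle top at 0.154–0.156 m, where 0.155 m is right.
- **Selector:** I pushed it until it met 17 N of resistance at the green-dot stop. Its centre is at x ≈ 0.6005 by the wrist camera and 0.604 by the scene camera, against 0.6014 expected.
- **Bystanders:** In the last view the elbow, the screwdriver and the jar look unmoved.

**What went wrong or disagreed:**
- The first sweeps jammed against the beads. The wrist force reached about 41 N, taken through the held rod, so I backed off and changed the radius.
- While passing beads the rod's end was pushed inward, so its true radius there was a few millimetres less than commanded. For moments it may have been nearer the middle than the wall.
- The cameras disagreed by about 4 mm in x.

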